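Unclamp the parts case, lever it open, stow the loose key blocks and clamp it shut

TASK

Put every loose black two-key block on the desk away in the grey parts case: turn the red thumb set screw to loosen it, slide the collar it holds aside to the far end of its rod, lever the blue cover up by its orange tongue with the blade of the yellow spudger and swing it fully open. When all the blocks lie inside, shut the cover, slide the collar fully home over the tongue again and turn the screw tight. Leave the spudger lying on its green mat, and leave the mug, the carton and the can where they stand.

Things in the scene. Friction and masses are not known exactly. Their poses are not given: they have to be found in the camera images.
- case: Grey open-topped parts case, fixed to the desk, 140 mm (its x) by 200 mm (its y) by 50 mm high, walls and floor 4 mm. Origin: centre of its underside, x points away from the robot, from the front wall to the hinge wall, y to the left along the front, z up.
- rod_mid (a point): Middle of the clamp rod, on its axis, 26 mm above the desk, 34 mm before the case's front wall (case x = -104 mm, y = 0). The steel rod is 12 mm thick and runs along the case's y between two black brackets 36 mm high at y = -100 and +100 mm. A steel seat here (28 mm long, top at 36 mm) has the notch that the set screw's tip enters.
- collar (a joint): Slide of the aluminium shaft collar along the rod (m): 0 is home against its stop at the middle of the rod, its foot over the cover's tongue; it slides to the case's +y, to 0.07 at the far end (foot clear of the tongue from 0.04 on). Moves with 1 to 2 N once the screw is loose and stays where it is left; locked while the screw is tight.
- collar_center (a point): Centre of the collar (28 mm diameter, 24 mm long), on the rod's axis, 26 mm above the desk. A 12 x 16 mm block rises from it to 64 mm above the desk; from that block a foot 16 mm wide, 58 to 64 mm above the desk, reaches 26 mm towards the case, over the tongue.
- screw (a joint): Angle of the thumb set screw in the collar (rad), about a vertical axis: 0 is tight, with its wing along the rod; it grows counter-clockwise seen from above as it is loosened, up to its stop at 1.5 (wing then across the rod). The collar is free above about 1.1. It can be turned tight again only with the collar within about 2 mm of home, as its tip must enter the notch. Takes 0.03 N m.
- wing (a point): Centre of the screw's red wing, on the screw's axis, 87 mm above the desk and straight above the collar's centre. The wing is 36 mm long (its y), 10 mm thick (its x), 24 mm high (75 to 99 mm above the desk), on a thin stem. To be gripped from above across its thickness. The wing can also be held to slide the collar.
- cover (a joint): Angle of the blue cover about its hinge on the case's far rim (rad): 0 is shut, 1.45 fully open against its stop (nearly upright). The hinge is stiff: it stays where it is left. It takes about 1 N at the tongue to lift.
- cover_hinge (a point): Middle of the hinge axis, 50 mm above the desk on the far rim of the case; the axis runs along the case's y. The cover's plate is 140 x 200 mm and 6 mm thick; shut, its underside lies at 50 mm and its top at 56 mm above the desk.
- cover_tongue (a point): Middle of the free end of the orange tongue, at the tongue's underside: the tongue is 60 mm wide, 6 mm thick and stands out 22 mm from the front wall, 162 mm from the hinge axis. Below it is free room down to the rod (top at 32 mm, 36 mm at the seat).
- spudger_grip (a point): Centre of the spot to grip on the yellow handle of the spudger, half-way up. The handle is 90 mm long, 26 mm wide and 18 mm high; x points along the tool to the blade tip, z is up as it lies. This spot is 20 mm behind the handle's front end and 95 mm behind the blade tip. The steel blade is 75 mm long, 18 mm wide, 3 mm thick, its middle at the height of this point. 60 g.
- spudger_tip (a point): End of the spudger's blade, mid-thickness; 9 mm above the tool's underside.
- mat: Green mat, fixed on the desk, 210 mm (its x) by 90 mm (its y), 3 mm thick; origin at the centre of its underside. The spudger lies on it at the start, along it.
- mug: White mug, 76 mm across, 90 mm high; not to be disturbed. Origin at the centre of its underside.
- carton: Orange carton, 65 x 65 x 100 mm; not to be disturbed. Origin at the centre of its underside.
- duster: White spray can, 54 mm across, 170 mm high; not to be disturbed. Origin at the centre of its underside.
- key1_center (a point): Centre of a loose black two-key block, 38 mm (its x) by 19 mm (its y) by 14 mm high, half-way up; 20 g. Two to four of the four are present. They start flat on the desk.
- key2_center (a point): Centre of a loose black two-key block, 38 mm (its x) by 19 mm (its y) by 14 mm high, half-way up; 20 g. Two to four of the four are present. They start flat on the desk.
- key3_center (a point): Centre of a loose black two-key block, 38 mm (its x) by 19 mm (its y) by 14 mm high, half-way up; 20 g. Two to four of the four are present. They start flat on the desk.
- key4_center (a point): Centre of a loose black two-key block, 38 mm (its x) by 19 mm (its y) by 14 mm high, half-way up; 20 g. Two to four of the four are present. They start flat on the desk.

How it is judged:
By the outcome, as a careful person would: the job done as asked, in the order asked, and still so for the second after the job is handed in, with the robot touching nothing.
Of key1, key2, key3, key4 only 2 to 4 are there at a start; the rules pass over those that are not, and their reading is None.
At some moment in a run one of key1, key2, key3, key4, spudger may be knocked a few centimetres aside while the robot is not near it.
Once in a run the grip may slacken for a moment while it holds something.
It also fails if it takes over 210 s, if anything falls off the work surface, if the arm or the gripper's body presses on something with over 40 N, if the wrist force passes 120 N, or if a joint passes its speed limit or range.

ROBOT

A 6-joint arm with a two-finger parallel gripper is mounted at the origin on the work surface. World frame = base frame: x ahead of the robot, y to its left, z up, the work surface at z = 0. Lengths are in m, angles in rad, forces in N, time in s.
With the tool pointing down it reaches from about 0.375 to 0.9 m from the base axis. Payload 3.1 kg.
Tool frame: the origin (TCP) lies between the finger pads; the fingertips stand 17 mm ahead of it and the grasp point (between the pads) lies 2 mm behind it; z points along the fingers, y is the direction in which the jaws open and shut (so a half turn about z gives the same grasp; the last joint's range is limited). The gripper opens to 87 mm and grips with 3 to 60 N. Pads are 19 mm wide; open, the fingers measure 117 mm over their backs; the gripper's body (75 mm by 190 mm) begins 51 mm behind the grasp point.
Start: joints at [-1.329, 0.527, 1.433, -0, 1.181, -0.178], TCP at [0.255, -0.57, 0.24] pointing down, gripper open.
Joint ranges: [-3.08, 3.08], [-0.75, 2.2], [0.22, 2.44], [-1.43, 4.57], [0, 2.65], [-2.85, 2.85]. Speed limits (rad/s): [2.79, 2.79, 3.14, 3.14, 3.14, 3.14].

INTERFACE

Orientations are given as a unit quaternion [x, y, z, w].
In Python, from cell import observe, camera, sign_off gives the robot as it stands. The module is installed in compiled form; this text tells all that it offers.
- The arm moves only by the tool carry_out, never from a script. Its argument "series" is a list of rows, each a list of 4 numbers: the shift along the tool's x, y, z in mm, then the turn about the tool's z in rad. In form: [[dx, dy, dz, twist], ...]. A call has 1 to 10 rows; each row is the pose to reach, as a shift and turn from the pose measured when the call began, along the tool's axes at that moment; what a row does not reach only later rows make up. A row lasts 1/12 s, in which the tool goes at most 41.7 mm and 7.16 degrees, less where a joint would pass 70% of its speed; a pose out of reach is approached as far as the arm can. A call with a gripper value outside its range is refused whole. "fingers" is the finger opening in mm, from 0 to 87, set as the call begins (left out, the last holds). The fingers move at their own pace and stop on an object; "newtons" is the grip in N (left out, the last holds). Time passes only in rows, so rows that repeat a pose let the fingers close. It gives the time, the measured TCP pose, the force and the opening at its end, in the units of the state.
- observe(): the state, without advancing time (a new reading comes with each control period).
- camera(name): name is "scene" or "top" or "wrist"; returns a dict with "image" (384x512x3 uint8, red, green, blue), "depth" (384x512 float32, m along the optical axis (not along the pixel's ray), 0 where there is no reading), "fx", "fy", "cx", "cy" (pixels), "k1" (the pictures are not rectified: a ray, as slopes to the right and down, at radius r is drawn at 1 + k1 r^2 times it, then the intrinsics apply), "R" (3x3) and "t" (3): a world point X has camera coordinates R X + t. Camera axes: x right, y down, z forward; pixel columns grow to the right and rows downward; lengths in m; the calibration is good to about 2 mm. A picture is of the moment at which its call begins.
- sign_off(): hands the job in, once; it reports no verdict.
The state is a dict: "time_s": time; "joints": joint angles; "qd": joint speeds; "effort": joint torques, N m; "eef_pos": TCP position; "ee_rot": TCP orientation; "ft_force": force on the tool from outside, world axes, zero at the start; "moment": the same for the moment, N m; "grip_width": finger opening in m.
Only numpy, scipy, OpenCV 4.12 (cv2) and the standard library are available. Lean on these libraries where they do the work, as an engineer would, in place of code of your own. Each camera call takes 0.05 s, during which the arm holds its last target.

## Working session

There is one attempt and no reset: what is moved stays moved. The work goes in short steps, Python scripts to look and compute and a tool call to move; the robot and the scene stay as the last step left them, time stands still between calls to the robot, and variables do not carry over. Pictures are saved under pics/ and viewed, and the job is handed in when it is done.

Besides the shell and the picture viewer there is one more tool, called in YAML: its name, and indented under it one key for each argument. carry_out: Moves the arm, as the interface text tells. Its arguments: {"type":"object","properties":{"series":{"type":"array","items":{"type":"array","items":{"type":"number"}}},"fingers":{"type":"number"},"newtons":{"type":"number"}},"required":["series"]}

```bash
mkdir -p pics
cat > h.py <<'E'
import numpy as np, cv2
from cell import observe, camera, sign_off
from scipy.spatial.transform import Rotation as Ro
def shot(n,f):
    c=camera(n); cv2.imwrite('pics/'+f+'.png',c['image'][:,:,::-1]); np.savez('pics/'+f+'.npz',**{k:v for k,v in c.items()}); return c
def load(f): return dict(np.load('pics/'+f+'.npz'))
def rays(c,uv):
    K=np.array([[c['fx'],0,c['cx']],[0,c['fy'],c['cy']],[0,0,1.]],float)
    p=cv2.undistortPoints(np.array(uv,float).reshape(-1,1,2),K,np.array([float(c['k1']),0,0,0,0])).reshape(-1,2)
    d=np.c_[p,np.ones(len(p))]@c['R']; return -c['R'].T@c['t'],d
def onz(c,uv,z):
    o,d=rays(c,uv); s=(z-o[2])/d[:,2]; return o+d*s[:,None]
def bydepth(c,uv):
    o,d=rays(c,uv); u=np.round(np.array(uv)).astype(int).reshape(-1,2); return o+d*c['depth'][u[:,1],u[:,0]][:,None]
def proj(c,X):
    Y=np.atleast_2d(X)@c['R'].T+c['t']; p=Y[:,:2]/Y[:,2:]; r=(p**2).sum(1)[:,None]; p=p*(1+c['k1']*r); return np.c_[p[:,0]*c['fx']+c['cx'],p[:,1]*c['fy']+c['cy']]
def cloud(c):
    v,u=np.mgrid[0:384,0:512]; P=bydepth(c,np.c_[u.ravel(),v.ravel()]).reshape(384,512,3); P[c['depth']==0]=np.nan; return P
def st():
    s=observe(); print('t',s['time_s'],'pos',np.round(s['eef_pos'],4),'q',np.round(s['ee_rot'],4),'j',np.round(s['joints'],3),'F',np.round(s['ft_force'],2),'M',np.round(s['moment'],2),'g',s['grip_width']); return s
def rel(pos,yaw=None):
    """tool-frame mm shift to world pos; yaw: desired world angle of tool x (tool down)"""
    s=observe(); R=Ro.from_quat(s['ee_rot']).as_matrix(); d=R.T@(np.array(pos)-s['eef_pos'])*1000
    print('shift',np.round(d,1),'tool x yaw',round(float(np.arctan2(R[1,0],R[0,0])),4),'tool y yaw',round(float(np.arctan2(R[1,1],R[0,1])),4), 'z',np.round(R[:,2],3))
    return d
E
python3 - <<'E'
from h import *
s=st()
for n in ['scene','top','wrist']:
    c=shot(n,n+'0'); print(n,c['fx'],c['k1'],-c['R'].T@c['t'],np.round(c['R'],2).tolist())
rel([0.5,0,0.2])
E
```

```text
t 0.0 pos [ 0.2552 -0.5698  0.2386] q [ 0.978   0.2088 -0.     -0.0011] j [-1.329  0.528  1.434  0.     1.181 -0.179] F [ 0.84  0.19 -0.1 ] M [-0.01 -0.02  0.01] g 0.08730075034604422
scene 459.4120425101543 -0.05073491215172942 [ 1.18930585 -0.76533168  1.10610767] [[0.8, 0.6, 0.01], [0.44, -0.58, -0.69], [-0.4, 0.56, -0.73]]
top 384.6622626185934 -0.03434076360106894 [0.43514264 0.01813487 1.07716664] [[-0.03, -1.0, -0.03], [-0.98, 0.03, -0.18], [0.19, 0.03, -0.98]]
wrist 273.10918250262057 -0.027857561084755827 [ 0.31924428 -0.54086747  0.38398966] [[0.41, -0.91, -0.0], [-0.88, -0.4, 0.26], [-0.23, -0.1, -0.97]]
shift [ 456.2 -420.2   39.6] tool x yaw 0.4208 tool y yaw -1.15 z [-0.     0.002 -1.   ]
```

View pics/scene0.png

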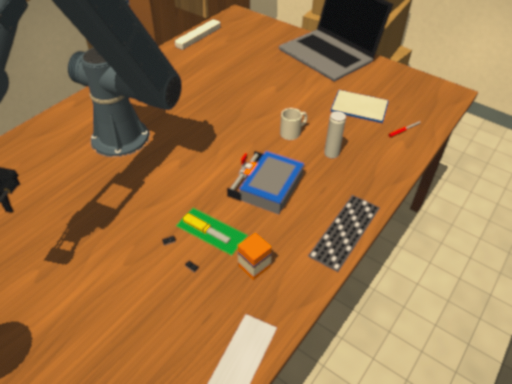

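View pics/top0.png

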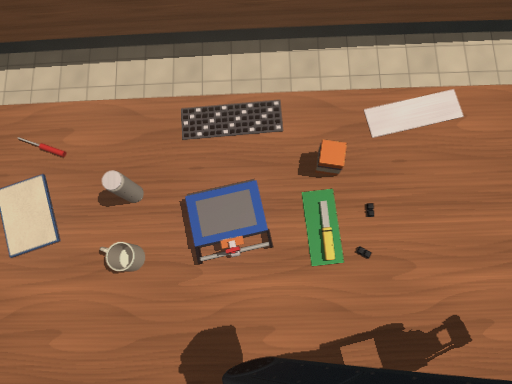

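View pics/wrist0.png

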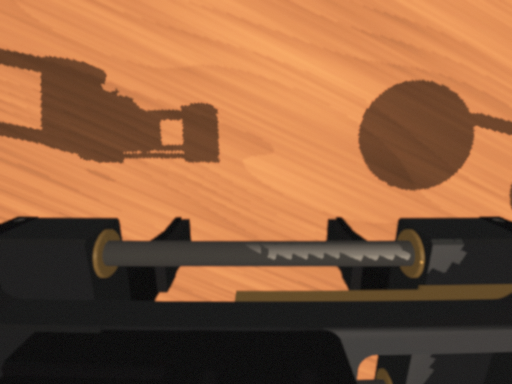

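The scene and top views show the case at top-view (228,220) with the red wing at (232,247). The mat with the spudger is at (322,228), and two black blocks are at (369,210) and (363,252). The mug is at (123,257), the can at (115,183) and the carton at (332,155). Next I'll measure these.

```bash
cat > meas.py <<'E'
from h import *
def rect(c,mask,z,name):
    mask=cv2.morphologyEx(mask.astype(np.uint8),cv2.MORPH_OPEN,np.ones((2,2),np.uint8))
    cs,_=cv2.findContours(mask,cv2.RETR_EXTERNAL,cv2.CHAIN_APPROX_NONE)
    out=[]
    for k in sorted(cs,key=cv2.contourArea,reverse=True)[:6]:
        if cv2.contourArea(k)<8: continue
        P=onz(c,k.reshape(-1,2),z)[:,:2]
        (m,sz,a)=cv2.minAreaRect((P*1000).astype(np.float32)); 
        if sz[0]<sz[1]: sz=sz[::-1]; a=a+90
        a=(a+90)%180-90
        print(name,'c',np.round(m,1),'size',np.round(sz,1),'longaxis deg',round(a,2),'px',k.reshape(-1,2).mean(0).round(1)); out.append((m,sz,a))
    return out
def hsv(c): return cv2.cvtColor(np.ascontiguousarray(c['image']),cv2.COLOR_RGB2HSV)
E
python3 - <<'E'
from meas import *
for n in ['top','scene']:
    c=load(n+'0'); h=hsv(c); H,S,V=[h[:,:,i].astype(int) for i in range(3)]
    print(n)
    rect(c,(H>105)&(H<125)&(S>150)&(V>60),.056,'blue')
    rect(c,(H>50)&(H<80)&(S>120)&(V>40),.003,'green')
    rect(c,(H>22)&(H<34)&(S>180)&(V>120),.021,'yellow')
    rect(c,((H<4)|(H>175))&(S>190)&(V>90),.099,'red')
    rect(c,(H>5)&(H<12)&(S>220)&(V>170),.056,'orange')
    rect(c,(V<45),.014,'black')
    cv2.imwrite('pics/%sz.png'%n,cv2.resize(c['image'][150:280,170:390] if n=='top' else c['image'][140:280,150:310],None,fx=3.6,fy=3.6,interpolation=cv2.INTER_CUBIC)[:,:,::-1])
E
```

```text
top
blue c [597.2 132.8] size [195.5 137.3] longaxis deg -78.95 px [226.3 214.3]
green c [ 557.  -131.3] size [205.5  85.4] longaxis deg 4.89 px [322.8 228.5]
red c [782.5 605.3] size [69.5 11.5] longaxis deg 68.47 px [ 52.2 149.9]
black c [ 177.9 -221.3] size [746.6  63.6] longaxis deg 88.38 px [366.  376.2]
black c [1158.1 -518.8] size [461.5  38.3] longaxis deg 89.95 px [437.5  27.8]
black c [1160.4  779.3] size [160.9  36.6] longaxis deg -89.51 px [23.3 46.3]
black c [ 598.1 -262.1] size [33.8 13.9] longaxis deg -1.98 px [369.4 211.4]
black c [ 482.6 -236.7] size [32.1 16. ] longaxis deg 61.16 px [362.8 253.6]
black c [1171.6  674.5] size [36.2 13. ] longaxis deg -86.17 px [55.3 41.9]
scene
blue c [603.8 128.7] size [195.1 142.1] longaxis deg -78.84 px [272.6 178. ]
green c [ 566.4 -132.5] size [204.7  83.7] longaxis deg 5.15 px [212.4 231.9]
yellow c [ 518.8 -147.3] size [96.  34.8] longaxis deg 1.43 px [196.6 223.1]
red c [850.8 540.3] size [70.5  9.7] longaxis deg 71.09 px [398.  132.7]
black c [-545.9  515.1] size [1230.3  316.5] longaxis deg -18.96 px [124.2  48.9]
black c [ 237.8 1355.4] size [649.1 352.8] longaxis deg -73.36 px [357.1  21.8]
black c [-976.6  133.5] size [990.5 124.4] longaxis deg -39.16 px [ 7.8 47. ]
black c [ 305.2 1012.5] size [287.1  86.6] longaxis deg -12.5 px [330.   51.5]
black c [-109.6 -393.1] size [138.2  58. ] longaxis deg -31.99 px [  6.5 182.7]
black c [-36.3 324.9] size [230.4  57.6] longaxis deg -46.58 px [172.9  92.2]
```

View pics/topz.png

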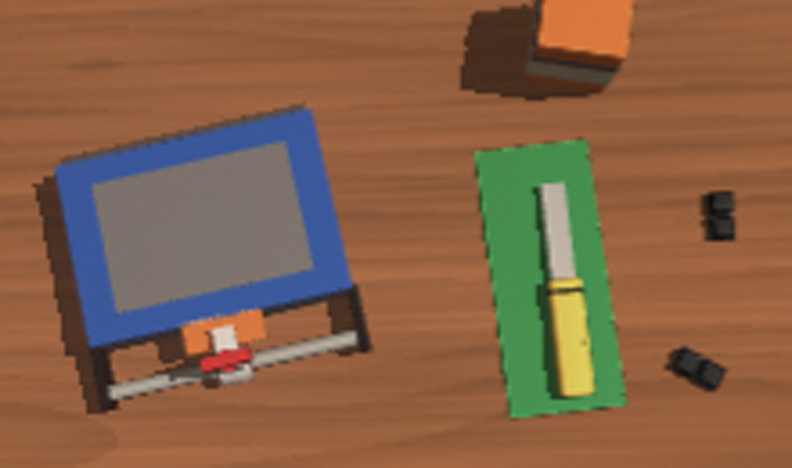

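View pics/scenez.png

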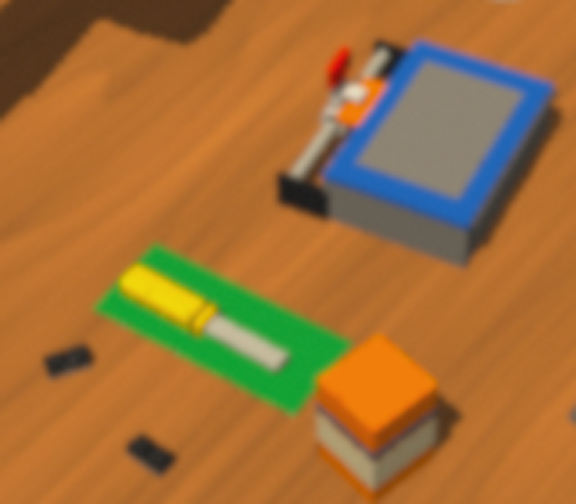

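Run:
```python
from meas import *
for n in ['top','scene']:
    c=load(n+'0'); P=cloud(c); h=hsv(c); H,S,V=[h[:,:,i].astype(int) for i in range(3)]
    print(n,c['cx'],c['cy'],c['fy'])
    for nm,m in [('blue',(H>105)&(H<125)&(S>150)&(V>60)),('green',(H>50)&(H<80)&(S>120)&(V>40)),('cartontop',(H>5)&(H<12)&(S>220)&(V>170))]:
        q=P[m]; print(nm,np.nanmedian(q,0).round(4),np.nanmean(q,0).round(4),len(q))
    t=P[(P[...,0]>.4)&(P[...,0]<.8)&(abs(P[...,1])<.5)&(P[...,2]<.012)]
    A=np.c_[t[:,:2],np.ones(len(t))]; print('plane',np.linalg.lstsq(A,t[:,2],rcond=None)[0].round(4))
    z=P[...,2]; m=(z>.08)&(P[...,0]>.4)&(P[...,0]<.95)&(abs(P[...,1])<.6)
    k,l,s_,ce=cv2.connectedComponentsWithStats(m.astype(np.uint8))
    for i in range(1,k):
        if s_[i,4]>20:
            q=P[l==i]; q=q[q[:,2]>q[:,2].max()-.008]; print('tall',(q.min(0)+q.max(0))/2,q.max(0)-q.min(0))
```

```text
top 257.2778467066171 201.60708674295452 384.6622626185934
blue [0.5969 0.1351 0.0558] [0.5992 0.1351 0.0558] 1453
green [ 0.5684 -0.1159  0.0024] [ 0.5646 -0.1245  0.0024] 1564
cartontop [nan nan nan] [nan nan nan] 0
plane [-0.0001  0.0013 -0.0001]
tall [ 0.74553643 -0.15676178  0.10126907] [0.07262001 0.07191629 0.00799726]
tall [0.67411459 0.40491796 0.17133217] [0.04834968 0.04723846 0.00792607]
tall [0.49046163 0.40772925 0.09093274] [0.07272494 0.07389486 0.00798981]
tall [0.49925915 0.11346058 0.09882819] [0.01445787 0.03335217 0.00776234]
scene 256.15442709511154 192.22271576738729 459.4120425101543
blue [0.6183 0.1013 0.0569] [0.6094 0.1184 0.0564] 648
green [ 0.5844 -0.1209  0.0035] [ 0.5772 -0.1299  0.0036] 943
cartontop [0.8012 0.6255 0.021 ] [0.6692 0.426  0.0439] 32
plane [-0.0002 -0.0001  0.0014]
tall [0.49453884 0.40646457 0.09199737] [0.07929306 0.07906744 0.00791369]
tall [0.6732848  0.40047181 0.17660765] [0.0400212  0.04699837 0.00796561]
tall [0.5032825  0.1095858  0.10256182] [0.01771433 0.03745702 0.00739462]
tall [ 0.74696193 -0.15775017  0.10219427] [0.07632423 0.07630882 0.00797011]
  return np.nanmean(a, axis, out=out, keepdims=keepdims)
<stdin>:6: RuntimeWarning: Mean of empty slice
```

Run:
```python
from h import *
rel([0.49,0.09,0.26])
```

```text
shift [ 483.9 -506.5  -20.2] tool x yaw 0.4208 tool y yaw -1.15 z [-0.     0.002 -1.   ]
```

carry_out:
  series:
    - [484, -506, -20, -1.34]
    - [484, -506, -20, -1.34]
    - [484, -506, -20, -1.34]
    - [484, -506, -20, -1.34]
    - [484, -506, -20, -1.34]
    - [484, -506, -20, -1.34]
    - [484, -506, -20, -1.34]
    - [484, -506, -20, -1.34]
    - [484, -506, -20, -1.34]
    - [484, -506, -20, -1.34]

```text
time_s: 0.98
eef_pos: [0.3951, -0.1761, 0.2516]
ee_rot: [0.669, 0.743, 0.001, -0.001]
ft_force: [1.3, 0.0, 0.6]
grip_width: 0.0873
```

Run:
```python
from h import *
st();rel([0.49,0.09,0.26])
```

```text
t 0.9833 pos [ 0.3951 -0.1761  0.2516] q [ 6.688e-01  7.434e-01  5.000e-04 -7.000e-04] j [-6.800e-01  2.510e-01  1.876e+00  1.000e-03  1.016e+00 -7.860e-01] F [1.27 0.03 0.56] M [ 0.02 -0.09 -0.02] g 0.08725316411778951
shift [254.6 122.4  -8. ] tool x yaw 1.6763 tool y yaw 0.1055 z [-0.     0.002 -1.   ]
```

carry_out:
  series:
    - [255, 122, -8, -0.09]
    - [255, 122, -8, -0.09]
    - [255, 122, -8, -0.09]
    - [255, 122, -8, -0.09]
    - [255, 122, -8, -0.09]
    - [255, 122, -8, -0.09]
    - [255, 122, -8, -0.09]
    - [255, 122, -8, -0.09]
    - [255, 122, -8, -0.09]
    - [255, 122, -8, -0.09]

```text
time_s: 1.82
eef_pos: [0.4889, 0.0901, 0.2596]
ee_rot: [0.634, 0.773, -0.0, -0.001]
ft_force: [0.4, -0.2, -0.7]
grip_width: 0.087
```

Run:
```python
from meas import *
st();rel([0.50,0.11,0.26])
c=shot('wrist','w1'); h=hsv(c); H,S,V=[h[:,:,i].astype(int) for i in range(3)]
P=cloud(c)
m=((H<5)|(H>174))&(S>150)&(V>80); rect(c,m,.099,'red')
m2=(H>105)&(H<125)&(S>150)&(V>60); rect(c,m2,.056,'blue')
m3=(H>6)&(H<14)&(S>200)&(V>170); rect(c,m3,.056,'orange')
q=P[m]; q=q[q[:,2]>.09]; rc=cv2.minAreaRect((q[:,:2]*1000).astype(np.float32)); print('wing top depth',rc, np.nanmax(q[:,2]))
c=shot('scene','s1');c=shot('top','t1')
```

```text
t 1.8167 pos [0.4889 0.0901 0.2596] q [ 6.344e-01  7.730e-01 -1.000e-04 -1.000e-03] j [-4.400e-02  3.300e-01  1.722e+00  1.000e-03  1.092e+00 -2.400e-01] F [ 0.4  -0.16 -0.65] M [ 0.07 -0.05 -0.05] g 0.08696764555022242
shift [17.4 14.8 -0.4] tool x yaw 1.7671 tool y yaw 0.1963 z [-0.002  0.001 -1.   ]
red c [499.1 114.1] size [35.3 11.3] longaxis deg -78.32 px [271.3 164.1]
blue c [601.4 133.2] size [197.9 140. ] longaxis deg -78.84 px [350.8 154.3]
wing top depth ((499.0029296875, 114.74324798583984), (9.160614013671875, 34.43758773803711), 11.779790878295898) 0.10096793331695197
```

View pics/w1.png

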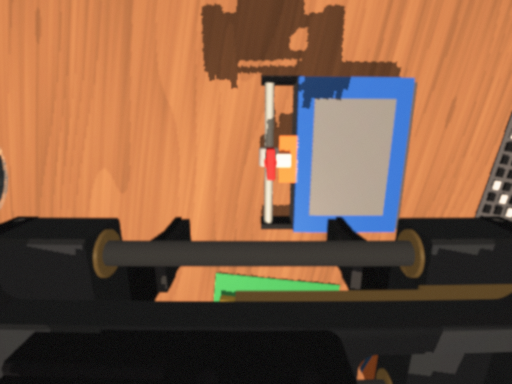

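View pics/t1.png

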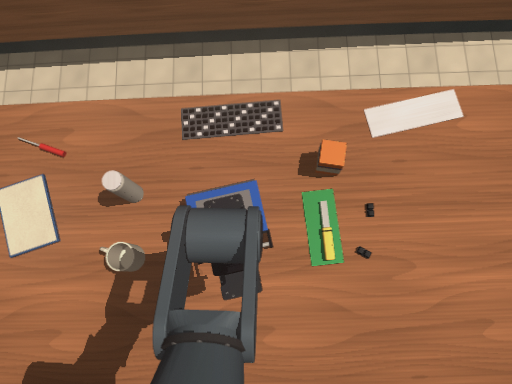

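View pics/s1.png

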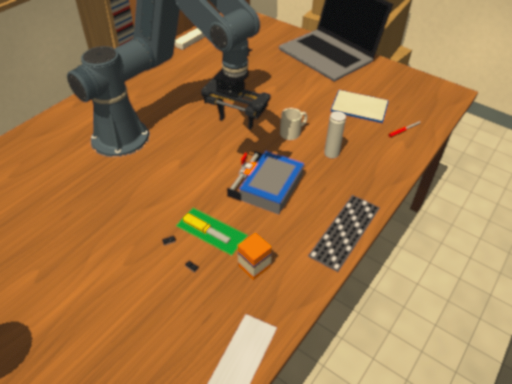

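carry_out:
  series:
    - [20.8, 15, 60, 0]
    - [20.8, 15, 60, 0]
    - [20.8, 15, 110, 0]
    - [20.8, 15, 140, 0]
    - [20.8, 15, 160, 0]
    - [20.8, 15, 172, 0]
    - [20.8, 15, 172, 0]
    - [20.8, 15, 172, 0]
    - [20.8, 15, 172, 0]
  fingers: 40
  newtons: 20

```text
time_s: 2.72
eef_pos: [0.5005, 0.1117, 0.0888]
ee_rot: [0.636, 0.772, 0.001, -0.0]
ft_force: [0.3, 0.2, 0.1]
grip_width: 0.0413
```

carry_out:
  series:
    - [0, 0, 0, 0]
    - [0, 0, 0, 0]
    - [0, 0, 0, 0]
    - [0, 0, 0, 0]
    - [0, 0, 0, 0]
    - [0, 0, 0, 0]
  fingers: 0

```text
time_s: 3.22
eef_pos: [0.4989, 0.1117, 0.089]
ee_rot: [0.636, 0.772, -0.001, -0.001]
ft_force: [-1.6, -0.4, 6.5]
grip_width: 0.01
```

Run:
```python
from h import *
st();c=shot('wrist','w2');c=shot('scene','s2')
cv2.imwrite('pics/s2z.png',cv2.resize(c['image'][80:280,150:350],None,fx=3,fy=3)[:,:,::-1])
```

```text
t 3.2167 pos [0.4989 0.1117 0.089 ] q [ 6.358e-01  7.718e-01 -5.000e-04 -1.400e-03] j [ 1.00e-03  6.19e-01  1.84e+00  2.00e-03  6.86e-01 -1.93e-01] F [-1.63 -0.36  6.55] M [-0.11  0.02  0.06] g 0.00998607591594657
```

View pics/s2z.png

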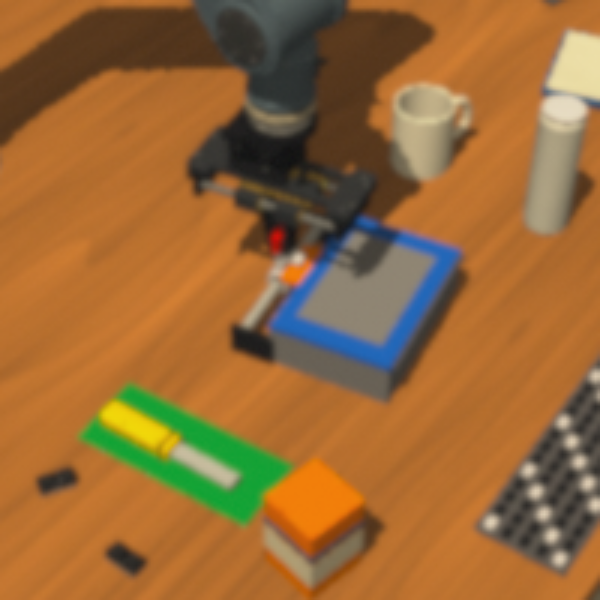

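View pics/w2.png

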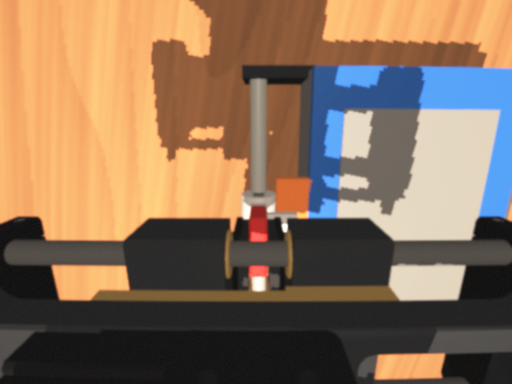

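carry_out:
  series:
    - [0, 0.2, 0, -0.1]
    - [0, 0.4, 0, -0.2]
    - [0.1, 0.5, 0, -0.3]
    - [0.2, 0.7, 0, -0.4]
    - [0.2, 0.9, 0, -0.5]
    - [0.3, 1.0, 0, -0.6]
    - [0.4, 1.2, 0, -0.7]
    - [0.6, 1.3, 0, -0.8]
    - [0.6, 1.3, 0, -0.8]

```text
time_s: 4.07
eef_pos: [0.5001, 0.1126, 0.0891]
ee_rot: [0.284, 0.959, 0.0, -0.001]
ft_force: [0.0, -0.9, 1.4]
grip_width: 0.0095
```

Run:
```python
from h import *
st();rel([.4993,.113,.089])
```

```text
t 4.0667 pos [0.5001 0.1126 0.0891] q [ 2.842e-01  9.588e-01  1.000e-04 -1.300e-03] j [ 3.000e-03  6.190e-01  1.837e+00  1.000e-03  6.880e-01 -9.930e-01] F [ 0.04 -0.88  1.42] M [ 0.01 -0.01  0.1 ] g 0.009535263432009096
shift [ 0.9 -0.1  0.1] tool x yaw 2.5653 tool y yaw 0.9945 z [-0.002  0.001 -1.   ]
```

carry_out:
  series:
    - [0.4, 0, 0, -0.1]
    - [0.6, 0, 0, -0.2]
    - [0.8, 0, 0, -0.3]
    - [0.8, 0, 0, -0.4]
    - [0.8, 0, 0, -0.5]
    - [0.8, 0, 0, -0.6]
    - [0.8, 0, 0, -0.68]
    - [0.8, 0, 0, -0.7]
    - [0.8, 0, 0, -0.7]

```text
time_s: 4.82
eef_pos: [0.5002, 0.1136, 0.0891]
ee_rot: [-0.06, 0.998, 0.001, -0.0]
ft_force: [1.0, 3.8, -1.0]
grip_width: 0.0095
```

Run:
```python
from h import *
s=st();p=s['eef_pos'];a=np.deg2rad(11.15);rel(p+.07*np.array([-np.sin(a),np.cos(a),0]))
c=shot('scene','s3');
cv2.imwrite('pics/s3z.png',cv2.resize(c['image'][80:280,150:350],None,fx=3,fy=3)[:,:,::-1])
```

```text
t 4.8167 pos [0.5002 0.1136 0.0891] q [-6.020e-02  9.982e-01  9.000e-04 -2.000e-04] j [ 0.004  0.619  1.837  0.003  0.686 -1.689] F [ 1.04  3.8  -0.96] M [ 0.76 -0.4  -0.  ] g 0.009517149908820724
shift [ 5.2 69.8  0.1] tool x yaw -3.0211 tool y yaw 1.6913 z [-0.001  0.002 -1.   ]
```

View pics/s3z.png

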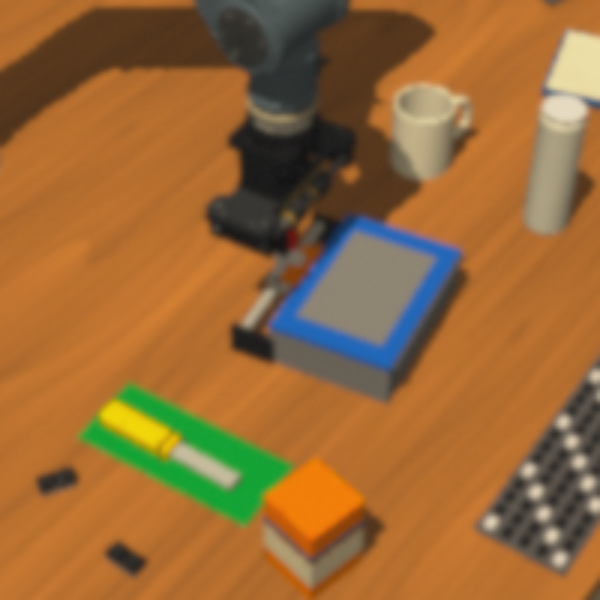

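carry_out:
  series:
    - [0.7, 10, 0, 0]
    - [1.5, 20, 0, 0]
    - [2.2, 30, 0, 0]
    - [3, 40, 0, 0]
    - [3.7, 50, 0, 0]
    - [4.5, 60, 0, 0]
    - [5, 67, 0, 0]
    - [5.2, 70, 0, 0]
    - [5.2, 70, 0, 0]

```text
time_s: 5.62
eef_pos: [0.4864, 0.1829, 0.0892]
ee_rot: [-0.061, 0.998, 0.0, -0.0]
ft_force: [0.8, -4.5, -1.8]
grip_width: 0.0104
```

Run:
```python
from h import *
s=st();
c=shot('scene','s4');
cv2.imwrite('pics/s4z.png',cv2.resize(c['image'][80:280,150:350],None,fx=3,fy=3)[:,:,::-1])
```

```text
t 5.6167 pos [0.4864 0.1829 0.0892] q [-6.130e-02  9.981e-01  4.000e-04 -3.000e-04] j [ 1.440e-01  6.240e-01  1.820e+00  1.000e-03  6.980e-01 -1.551e+00] F [ 0.81 -4.52 -1.85] M [-0.5  -0.45  0.  ] g 0.01038303374481785
```

View pics/s4z.png

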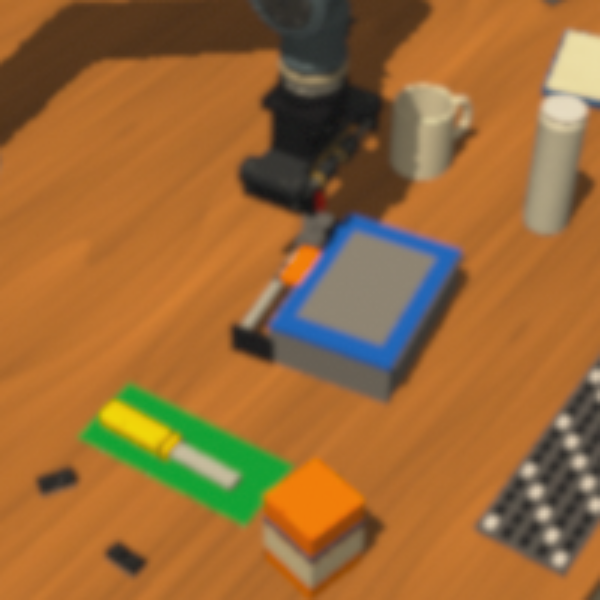

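carry_out:
  series:
    - [0, 0, 0, 0]
    - [0, 0, 0, 0]
    - [0, 0, 0, 0]
    - [0, 0, -40, 0]
    - [0, 0, -80, 0]
    - [0, 0, -120, 0]
    - [0, 0, -150, 0]
    - [0, 0, -150, 0]
  fingers: 40

```text
time_s: 6.33
eef_pos: [0.4902, 0.183, 0.2456]
ee_rot: [-0.061, 0.998, 0.001, 0.006]
ft_force: [0.9, -0.2, -0.6]
grip_width: 0.0397
```

Run:
```python
from h import *
s=st();rel([.61,-.13,.24])
```

```text
t 6.3333 pos [0.4902 0.183  0.2456] q [-0.0605  0.9981  0.0014  0.0062] j [ 0.142  0.378  1.688  0.002  1.063 -1.551] F [ 0.93 -0.17 -0.58] M [ 0.11 -0.15 -0.01] g 0.03969655260800807
shift [ -81.  -325.1    5.9] tool x yaw -3.0205 tool y yaw 1.6919 z [ 0.012  0.004 -1.   ]
```

carry_out:
  series:
    - [-81, -325, 6, 0]
    - [-81, -325, 6, 0]
    - [-81, -325, 6, 0]
    - [-81, -325, 6, 0]
    - [-81, -325, 6, 0]
    - [-81, -325, 6, 0]
    - [-81, -325, 6, 0]
    - [-81, -325, 6, 0]
    - [-81, -325, 6, 0]
    - [-81, -325, 6, 0]

```text
time_s: 7.17
eef_pos: [0.61, -0.1326, 0.2386]
ee_rot: [-0.058, 0.998, 0.002, 0.006]
ft_force: [-0.2, 1.0, 0.1]
grip_width: 0.04
```

```bash
cat > look.py <<'E'
from meas import *
import sys
f=sys.argv[1]; st(); c=shot('wrist',f); h=hsv(c); H,S,V=[h[:,:,i].astype(int) for i in range(3)]
rect(c,(H>22)&(H<34)&(S>150)&(V>100),.021,'yellow')
rect(c,(H>50)&(H<80)&(S>120)&(V>40),.003,'green')
rect(c,(V<60),.014,'black')
rect(c,(H>105)&(H<125)&(S>150)&(V>60),.056,'blue')
E
python3 look.py w5
```

```text
t 7.1667 pos [ 0.61   -0.1326  0.2386] q [-0.0582  0.9983  0.0018  0.0056] j [-0.397  0.524  1.443  0.009  1.166 -2.087] F [-0.22  1.01  0.06] M [ 0.09 -0.1   0.  ] g 0.04002255001677123
yellow c [ 549.1 -141.5] size [16.2  5. ] longaxis deg 81.15 px [256.  123.9]
yellow c [ 490.5 -130.7] size [9.3 2.5] longaxis deg 7.25 px [269.8  77.2]
yellow c [ 508.1 -129.7] size [9.5 2.5] longaxis deg 7.2 px [268.7  92.2]
yellow c [ 526.8 -128.6] size [8.6 2.5] longaxis deg 7.16 px [267.8 107.7]
yellow c [ 473.8 -131.6] size [5.7 2.5] longaxis deg 7.29 px [270.8  62.7]
green c [ 562.2 -128.3] size [207.6  88.4] longaxis deg 4.97 px [264.6 127.9]
black c [ 842.3 -107.5] size [936.9 321.6] longaxis deg -83.46 px [201.8 307.2]
black c [718.6  58.2] size [231.5 116.9] longaxis deg -80.95 px [369.7 259.2]
black c [663.  224.5] size [85.4 45. ] longaxis deg -88.51 px [488.3 235. ]
black c [535.2  23.5] size [51.9 20.3] longaxis deg 12.88 px [380.7 127.3]
black c [692.5 -51. ] size [46.2 39.6] longaxis deg -83.49 px [303.2 235.1]
black c [ 707.2 -183.5] size [43.1 38.6] longaxis deg -88.5 px [216.6 234.1]
blue c [585.3 105.3] size [149.2  97.3] longaxis deg -78.75 px [436.  163.7]
blue c [658.8 139.8] size [50.1 11.6] longaxis deg -83.79 px [457.7 236.4]
```

View pics/w5.png

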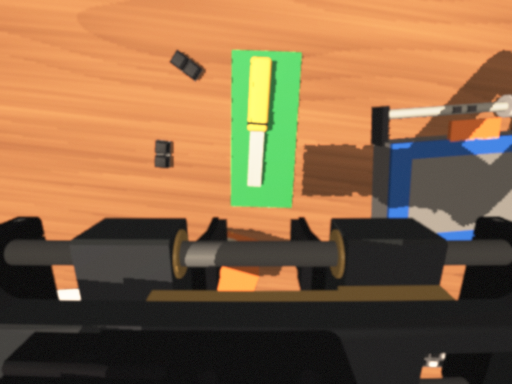

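The wrist view shows the handle from (260,57) to (257,130), the blade tip at (255,186), and blocks at (187,65) and (163,154).

Run:
```python
from meas import *
c=load('w5');h=hsv(c); H,S,V=[h[:,:,i].astype(int) for i in range(3)]
print(h[90,259],h[160,256],h[65,187])
m=(H>20)&(H<36)&(S>120)&(V>80); m[210:]=0; m[:,:235]=0;m[:,300:]=0
rect(c,m,.021,'handle')
m=(S<60)&(V>150); m[210:]=0; m[:,:235]=0;m[:,300:]=0; rect(c,m,.0135,'blade')
m=(V<85); m[210:]=0; m[:,230:]=0; rect(c,m,.014,'key')
P=cloud(c)
m=(H>20)&(H<36)&(S>120)&(V>80); m[210:]=0; m[:,:235]=0;m[:,300:]=0; q=P[m]; q=q[q[:,2]>.017]; print(len(q),cv2.minAreaRect((q[:,:2]*1000).astype(np.float32)),np.median(q[:,2]))
```

```text
[ 30 134 255] [ 22  22 251] [12 35 73]
handle c [ 513.7 -140.5] size [88.9 27.1] longaxis deg 3.29 px [260.   94.5]
blade c [ 596.6 -135.4] size [73.5 19.4] longaxis deg 3.36 px [256.4 159.1]
key c [ 488.6 -234.4] size [37.  16.3] longaxis deg 59.3 px [189.1  65.9]
key c [ 603.6 -260. ] size [33.6 17.1] longaxis deg -2.13 px [165.3 154.2]
1494 ((512.791015625, -141.7811737060547), (88.59870910644531, 26.052200317382812), 3.13702654838562) 0.020887478655503
```

Run:
```python
from h import *
s=st();rel([.5385,-.1395,.023])
```

```text
t 7.2167 pos [ 0.6091 -0.1305  0.2386] q [-0.0592  0.9982  0.0024  0.0049] j [-0.394  0.522  1.445  0.009  1.167 -2.087] F [-0.47 -0.29  0.33] M [ 0.12 -0.11  0.  ] g 0.0404339843875908
shift [ 73.3  -1.5 214.9] tool x yaw -3.0231 tool y yaw 1.6893 z [ 0.01   0.005 -1.   ]
```

carry_out:
  series:
    - [73, -1.5, 60, 0.063]
    - [73, -1.5, 100, 0.063]
    - [73, -1.5, 140, 0.063]
    - [73, -1.5, 160, 0.063]
    - [73, -1.5, 170, 0.063]
    - [73, -1.5, 170, 0.063]
    - [73, -1.5, 170, 0.063]
  fingers: 50

```text
time_s: 7.8
eef_pos: [0.5368, -0.1376, 0.067]
ee_rot: [-0.028, 1.0, 0.004, 0.003]
ft_force: [0.8, 0.2, 0.0]
grip_width: 0.05
```

Run:
```python
from h import *
s=st();rel([.5385,-.1395,.023]); shot('wrist','w6')
```

```text
t 7.8 pos [ 0.5368 -0.1376  0.067 ] q [-0.0283  0.9996  0.0038  0.0029] j [-0.458  0.691  1.745  0.015  0.705 -2.096] F [0.81 0.17 0.01] M [ 0.11 -0.12 -0.  ] g 0.05001786044358265
shift [-1.3 -2.3 43.9] tool x yaw -3.0849 tool y yaw 1.6275 z [ 0.006  0.008 -1.   ]
```

View pics/w6.png

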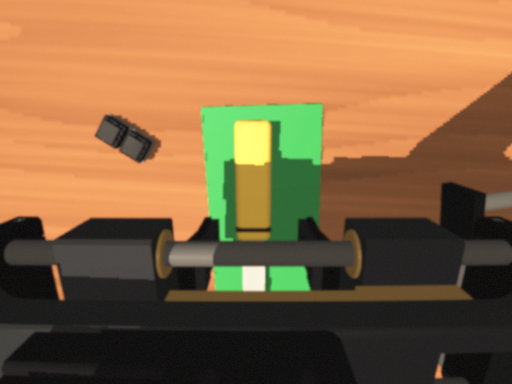

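carry_out:
  series:
    - [-1.3, -2, 25, 0]
    - [-1.3, -2, 38, 0]
    - [-1.3, -2, 44, 0]
    - [-1.3, -2, 44, 0]
    - [-1.3, -2, 44, 0]

```text
time_s: 8.27
eef_pos: [0.5418, -0.1404, 0.0261]
ee_rot: [-0.029, 1.0, 0.002, 0.006]
ft_force: [0.8, -0.2, -0.9]
grip_width: 0.0498
```

carry_out:
  series:
    - [0, 0, 0, 0]
    - [0, 0, 0, 0]
    - [0, 0, 0, 0]
    - [0, 0, 0, 0]
    - [0, 0, 0, 0]
    - [0, 0, 0, 0]
    - [0, 0, 0, 0]
    - [0, 0, 0, 0]
  fingers: 0
  newtons: 40

```text
time_s: 8.93
eef_pos: [0.542, -0.1406, 0.0266]
ee_rot: [-0.029, 1.0, 0.002, 0.007]
ft_force: [-0.2, 0.2, 5.9]
grip_width: 0.0254
```

carry_out:
  series:
    - [0, 0, -30, 0]
    - [0, 0, -60, 0]
    - [0, 0, -90, 0]
    - [0, 0, -120, 0]
    - [0, 0, -120, 0]
    - [0, 0, -120, 0]

```text
time_s: 9.43
eef_pos: [0.5412, -0.1415, 0.1478]
ee_rot: [-0.029, 1.0, 0.001, 0.008]
ft_force: [-0.4, -0.1, -0.6]
grip_width: 0.0256
```

Run:
```python
from h import *
s=st(); shot('wrist','w7');c=shot('scene','s7');shot('top','t7')
cv2.imwrite('pics/s7z.png',cv2.resize(c['image'][80:280,120:320],None,fx=3,fy=3)[:,:,::-1])
```

```text
t 9.4333 pos [ 0.5412 -0.1415  0.1478] q [-0.0287  0.9996  0.0011  0.0081] j [-0.46   0.56   1.695  0.012  0.873 -2.096] F [-0.41 -0.06 -0.59] M [ 0.1  -0.15 -0.02] g 0.025561634630179478
```

View pics/w7.png

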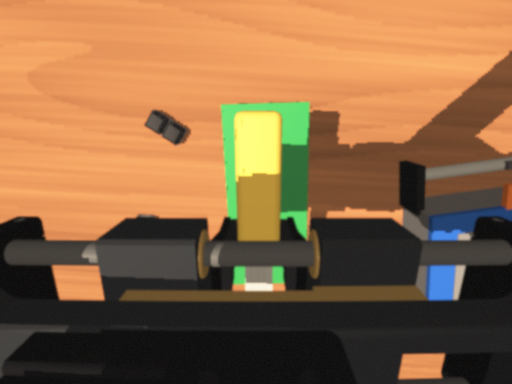

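View pics/s7z.png

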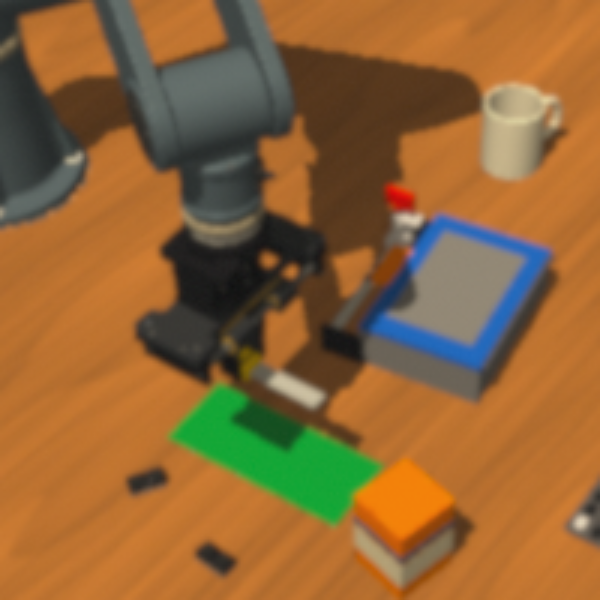

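```bash
cat >> h.py <<'E'
C=np.array([.601,.132]); A=np.deg2rad(11.15)
def cw(x,y,z):
    return np.array([C[0]+x*np.cos(A)-y*np.sin(A),C[1]+x*np.sin(A)+y*np.cos(A),z])
def wc(p):
    d=np.array(p[:2])-C; return np.array([d[0]*np.cos(A)+d[1]*np.sin(A),-d[0]*np.sin(A)+d[1]*np.cos(A),p[2]])
E
python3 - <<'E'
from h import *
p=cw(-.2065,-.018,.12);print(p);rel(p)
E
```

```text
[0.40187864 0.07440716 0.12      ]
shift [125.  222.3  24.8] tool x yaw -3.0844 tool y yaw 1.6281 z [ 0.01   0.006 -1.   ]
```

carry_out:
  series:
    - [20, 36, 5, -0.02]
    - [40, 72, 10, -0.05]
    - [60, 108, 15, -0.07]
    - [80, 144, 20, -0.09]
    - [100, 180, 25, -0.11]
    - [115, 205, 25, -0.13]
    - [125, 222, 25, -0.138]
    - [125, 222, 25, -0.138]
    - [125, 222, 25, -0.138]

```text
time_s: 10.33
eef_pos: [0.4007, 0.0749, 0.1189]
ee_rot: [-0.099, 0.995, 0.003, 0.004]
ft_force: [1.1, -0.5, -0.7]
grip_width: 0.0257
```

Run:
```python
from meas import *
s=st(); print(wc(s['eef_pos']));p=cw(-.2065,-.018,.0566);rel(p)
for n in ['top','scene']:
  c=shot(n,n+'8'); P=cloud(c)
  z=P[...,2]; Q=np.stack([(P[...,0]-C[0])*np.cos(A)+(P[...,1]-C[1])*np.sin(A),-(P[...,0]-C[0])*np.sin(A)+(P[...,1]-C[1])*np.cos(A),z],-1)
  m=(z>.09)&(z<.12)&(Q[...,0]>-.19)&(Q[...,0]<-.08)&(abs(Q[...,1]+.018)<.03)
  q=Q[m]; print(n,len(q), 'blade tip x',np.percentile(q[:,0],98),'y',q[:,1].mean(),'z',np.median(q[:,2]),'slope',np.polyfit(q[:,0],q[:,2],1)) if len(q)>5 else print(n,len(q))
  if n=='scene': cv2.imwrite('pics/s8z.png',cv2.resize(c['image'][80:280,120:320],None,fx=3,fy=3)[:,:,::-1])
```

```text
t 10.3333 pos [0.4007 0.0749 0.1189] q [-0.0986  0.9951  0.0026  0.0037] j [-0.096  0.475  2.082  0.012  0.578 -1.874] F [ 1.08 -0.51 -0.74] M [ 0.16 -0.11  0.07] g 0.025659246681653845
[-0.20754478 -0.0173411   0.1188723 ]
shift [-0.5 -0.9 62.3] tool x yaw -2.9441 tool y yaw 1.7684 z [ 0.007  0.006 -1.   ]
top 154 blade tip x -0.11755382235170951 y -0.0165826079864284 z 0.1054988373400656 slope [0.00616148 0.10628629]
scene 106 blade tip x -0.11510981743020378 y -0.01977611824821477 z 0.1069992688007173 slope [-0.02743864  0.10273313]
```

View pics/s8z.png

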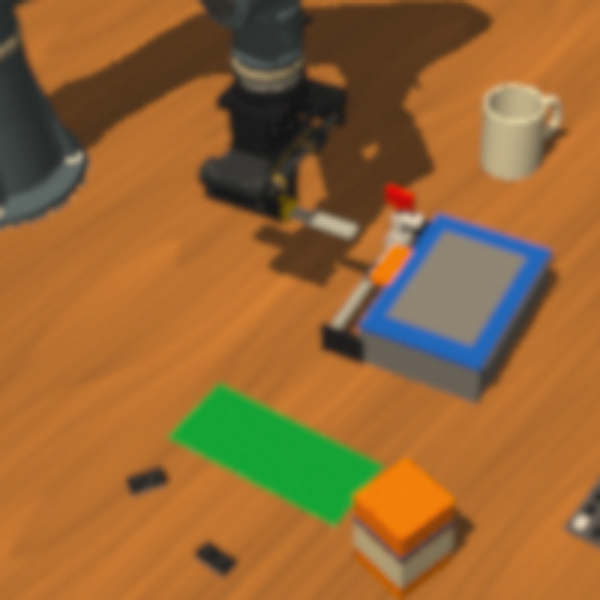

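carry_out:
  series:
    - [-0.5, -0.9, 20, 0]
    - [-0.5, -0.9, 40, 0]
    - [-0.5, -0.9, 55, 0]
    - [-0.5, -0.9, 62, 0]
    - [-0.5, -0.9, 62, 0]
    - [-0.5, -0.9, 62, 0]

```text
time_s: 10.93
eef_pos: [0.4049, 0.0725, 0.0571]
ee_rot: [-0.097, 0.995, 0.002, 0.005]
ft_force: [-0.4, 0.1, 0.1]
grip_width: 0.0255
```

Run:
```python
from meas import *
s=st(); print(wc(s['eef_pos']));p=cw(-.1695,-.018,.0566);rel(p)
```

```text
t 10.9333 pos [0.4049 0.0725 0.0571] q [-0.0967  0.9953  0.0023  0.0052] j [-0.101  0.626  2.113  0.017  0.393 -1.881] F [-0.35  0.09  0.14] M [ 0.13 -0.12 -0.02] g 0.025489346877995353
[-0.20392162 -0.02045967  0.05706363]
shift [-34.4   2.5   0.8] tool x yaw -2.948 tool y yaw 1.7645 z [ 0.01   0.006 -1.   ]
```

carry_out:
  series:
    - [-10, 1, 0.5, 0]
    - [-20, 2, 0.5, 0]
    - [-30, 2.5, 0.5, 0]
    - [-34, 2.5, 0.5, 0]
    - [-34, 2.5, 0.5, 0]
    - [-34, 2.5, 0.5, 0]

```text
time_s: 11.43
eef_pos: [0.4377, 0.0814, 0.0575]
ee_rot: [-0.097, 0.995, 0.002, 0.005]
ft_force: [-0.4, -0.8, 0.1]
grip_width: 0.0253
```

Run:
```python
from meas import *
s=st(); print(wc(s['eef_pos']))
c=shot('scene','s9'); cv2.imwrite('pics/s9z.png',cv2.resize(c['image'][80:280,120:320],None,fx=3,fy=3)[:,:,::-1])
```

```text
t 11.4333 pos [0.4377 0.0814 0.0575] q [-0.0967  0.9953  0.0022  0.0054] j [-0.072  0.638  2.029  0.014  0.465 -1.849] F [-0.35 -0.83  0.05] M [ 0.13 -0.1   0.01] g 0.02526967584453895
[-0.16997401 -0.01810242  0.05746108]
```

View pics/s9z.png

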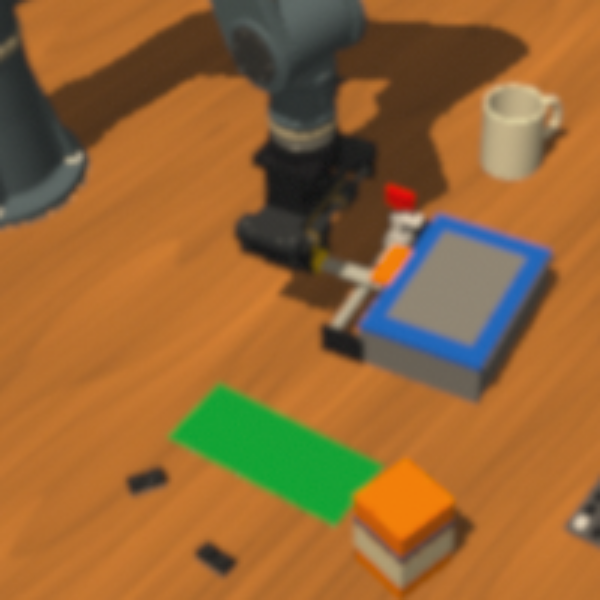

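carry_out:
  series:
    - [0, 0, -6, 0]
    - [0, 0, -13, 0]
    - [-0.7, 0, -21, 0]
    - [-1.7, 0, -28, 0]
    - [-2.9, 0, -35.4, 0]
    - [-5, 0, -44, 0]
    - [-7.5, 0, -52.6, 0]
    - [-10.6, 0, -61, 0]
    - [-12.3, 0, -65, 0]
    - [-12.3, 0, -65, 0]

```text
time_s: 12.32
eef_pos: [0.4497, 0.0834, 0.1237]
ee_rot: [-0.097, 0.995, 0.002, 0.007]
ft_force: [0.1, 0.5, -1.3]
grip_width: 0.0255
```

Run:
```python
from meas import *
s=st(); print(wc(s['eef_pos']))
c=shot('scene','s10'); cv2.imwrite('pics/s10z.png',cv2.resize(c['image'][80:280,120:320],None,fx=3,fy=3)[:,:,::-1])
```

```text
t 12.3167 pos [0.4497 0.0834 0.1237] q [-0.0967  0.9953  0.002   0.0066] j [-0.066  0.504  1.962  0.01   0.663 -1.838] F [ 0.11  0.51 -1.26] M [ 0.08 -0.13  0.01] g 0.025531450198608377
[-0.15781948 -0.01840598  0.12370818]
```

View pics/s10z.png

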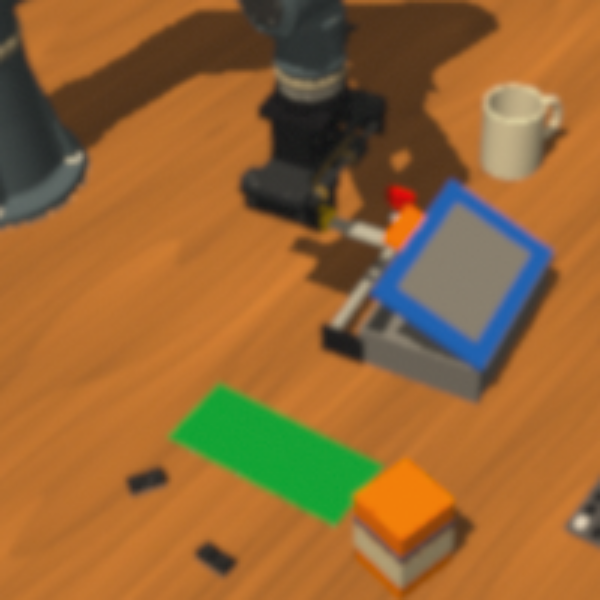

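carry_out:
  series:
    - [-3.8, 0, -7.9, 0]
    - [-8.2, 0, -15.7, 0]
    - [-13, 0, -23.3, 0]
    - [-19.2, 0, -31.7, 0]
    - [-26, 0, -39.7, 0]
    - [-33.3, 0, -47, 0]
    - [-41, 0, -54, 0]
    - [-49.4, 0, -60.4, 0]
    - [-49.4, 0, -60.4, 0]

```text
time_s: 13.12
eef_pos: [0.4993, 0.0926, 0.185]
ee_rot: [-0.097, 0.995, 0.002, 0.008]
ft_force: [0.8, 0.9, -0.5]
grip_width: 0.0255
```

Run:
```python
from meas import *
s=st(); w=wc(s['eef_pos']); x=.07-(w[0]+.0915); z=w[2]-.0127-.05; print(w,x,z,np.arctan2(z,x),np.hypot(x,z))
c=shot('scene','s11'); cv2.imwrite('pics/s11z.png',cv2.resize(c['image'][80:280,120:320],None,fx=3,fy=3)[:,:,::-1])
```

```text
t 13.1167 pos [0.4993 0.0926 0.185 ] q [-0.0967  0.9953  0.0019  0.0082] j [-0.04   0.445  1.792  0.008  0.89  -1.81 ] F [ 0.79  0.92 -0.49] M [ 0.12 -0.16  0.02] g 0.025536693729465102
[-0.10740339 -0.0189555   0.18497649] 0.08590338732032285 0.12227648695875946 0.9583717269641802 0.1494353747145604
```

View pics/s11z.png

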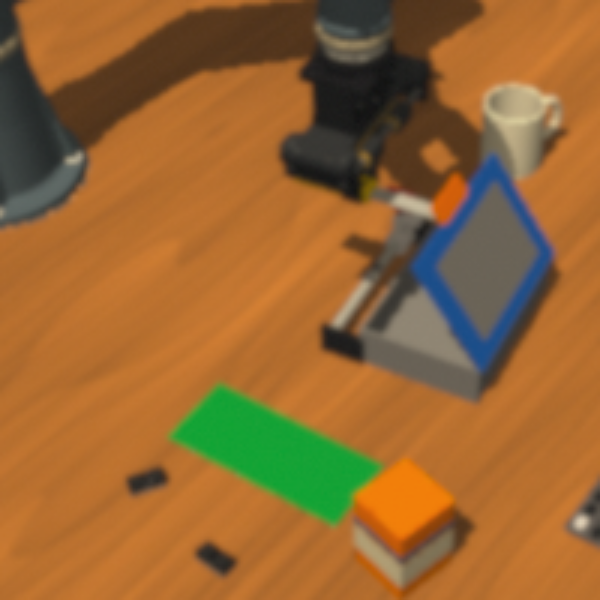

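carry_out:
  series:
    - [-10.5, 0, -6.2, 0]
    - [-21.4, 0, -10.9, 0]
    - [-32.6, 0, -14.7, 0]
    - [-44, 0, -17.6, 0]
    - [-55.6, 0, -19.5, 0]
    - [-64, 0, -21, 0]
    - [-70, 0, -22, 0]
    - [-70, 0, -22, 0]
    - [-70, 0, -22, 0]

```text
time_s: 13.92
eef_pos: [0.5661, 0.1059, 0.2069]
ee_rot: [-0.097, 0.995, 0.002, 0.007]
ft_force: [-0.2, 0.4, -0.3]
grip_width: 0.0257
```

```bash
cat > cov.py <<'E'
from meas import *
import sys
s=st(); w=wc(s['eef_pos']); print('case',w)
for n in ['scene','top']:
  c=shot(n,n+sys.argv[1])
  if n=='scene': cv2.imwrite('pics/s%sz.png'%sys.argv[1],cv2.resize(c['image'][80:280,120:320],None,fx=3,fy=3)[:,:,::-1])
  P=cloud(c); h=hsv(c); H,S,V=[h[:,:,i].astype(int) for i in range(3)]
  m=(H>105)&(H<125)&(S>130)&(V>40)
  q=P[m]; q=q[(np.abs(q[:,0]-.6)<.25)&(np.abs(q[:,1]-.13)<.25)]
  x=(q[:,0]-C[0])*np.cos(A)+(q[:,1]-C[1])*np.sin(A); z=q[:,2]; print(n,'pts',len(q),'zmax',z.max(),'x range',x.min(),x.max())
  k=z>.09
  if k.sum()>20: p=np.polyfit(z[k],x[k],1); print('  angle',np.pi/2+np.arctan(p[0]),'x at z.15',np.polyval(p,.15))
E
python3 cov.py 12; python3 - <<'E'
E
```

```text
t 13.9167 pos [0.5661 0.1059 0.2069] q [-0.0967  0.9953  0.002   0.0068] j [-0.012  0.497  1.602  0.006  1.03  -1.78 ] F [-0.2   0.42 -0.28] M [ 0.1  -0.15  0.01] g 0.025694006385191974
case [-0.03931585 -0.01886455  0.20685224]
scene pts 240 zmax 0.19467515307638783 x range -0.01941168811844146 0.0768265717498323
  angle 1.43634212803138 x at z.15 0.06420974613598969
top pts 8 zmax 0.1915498196892278 x range 0.05391768839551978 0.05712042266336392
```

View pics/s12z.png

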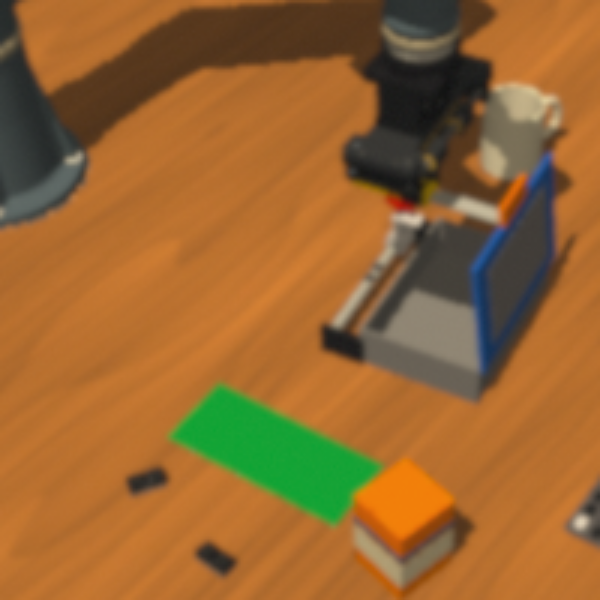

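carry_out:
  series:
    - [-2, 0, 0, 0]
    - [-4, 0, 0, 0]
    - [-5, 0, 0, 0]
    - [-5, 0, 0, 0]

```text
time_s: 14.35
eef_pos: [0.5677, 0.1064, 0.2064]
ee_rot: [-0.097, 0.995, 0.002, 0.003]
ft_force: [-6.0, -1.4, 2.1]
grip_width: 0.0251
```

```bash
python3 cov.py 13
```

```text
t 14.35 pos [0.5677 0.1064 0.2064] q [-0.0968  0.9953  0.0018  0.003 ] j [-0.01   0.502  1.593  0.005  1.041 -1.777] F [-6.03 -1.4   2.06] M [-0.2   0.73 -0.09] g 0.02507775259941185
case [-0.03764932 -0.01867837  0.20639145]
scene pts 237 zmax 0.1945233457028701 x range -0.017134337235572866 0.07674158850752272
  angle 1.4376850251155535 x at z.15 0.064671610400938
top pts 9 zmax 0.19007740785850868 x range 0.05397653408992256 0.058556855799369374
```

carry_out:
  series:
    - [20, 0, 0, 0]
    - [50, 0, 0, 0]
    - [60, 0, 0, 0]
    - [60, 0, 0, 0]

```text
time_s: 14.78
eef_pos: [0.5061, 0.0948, 0.2059]
ee_rot: [-0.097, 0.995, 0.002, 0.002]
ft_force: [-1.0, 0.1, 0.1]
grip_width: 0.0255
```

Run:
```python
from h import *
s=st();rel([.5415,-.138,.12])
```

```text
t 14.7833 pos [0.5061 0.0948 0.2059] q [-0.0966  0.9953  0.002   0.0018] j [-0.035  0.426  1.745  0.005  0.968 -1.802] F [-1.01  0.09  0.07] M [ 0.12 -0.2  -0.02] g 0.025456603834400043
shift [  10.4 -235.6   85. ] tool x yaw -2.9481 tool y yaw 1.7643 z [ 0.003  0.004 -1.   ]
```

carry_out:
  series:
    - [2, -35, 0, 0.02]
    - [3, -70, 0, 0.04]
    - [5, -105, 0, 0.06]
    - [7, -145, 10, 0.08]
    - [8, -180, 30, 0.1]
    - [9, -210, 50, 0.12]
    - [10, -236, 75, 0.137]
    - [10.4, -236, 85, 0.137]
    - [10.4, -236, 85, 0.137]

```text
time_s: 15.53
eef_pos: [0.5418, -0.14, 0.1175]
ee_rot: [-0.027, 1.0, 0.003, 0.001]
ft_force: [-0.2, 1.0, -0.6]
grip_width: 0.0258
```

Run:
```python
from h import *
s=st();rel([.5415,-.138,.0275])
c=shot('scene','s14'); cv2.imwrite('pics/s14z.png',cv2.resize(c['image'][80:280,120:320],None,fx=3,fy=3)[:,:,::-1])
```

```text
t 15.5333 pos [ 0.5418 -0.14    0.1175] q [-2.670e-02  9.996e-01  2.900e-03  6.000e-04] j [-0.455  0.612  1.703  0.008  0.828 -2.085] F [-0.23  1.04 -0.55] M [ 0.09 -0.15 -0.03] g 0.02584396461398981
shift [ 0.4  1.5 90. ] tool x yaw -3.0883 tool y yaw 1.6241 z [ 0.001  0.006 -1.   ]
```

View pics/s14z.png

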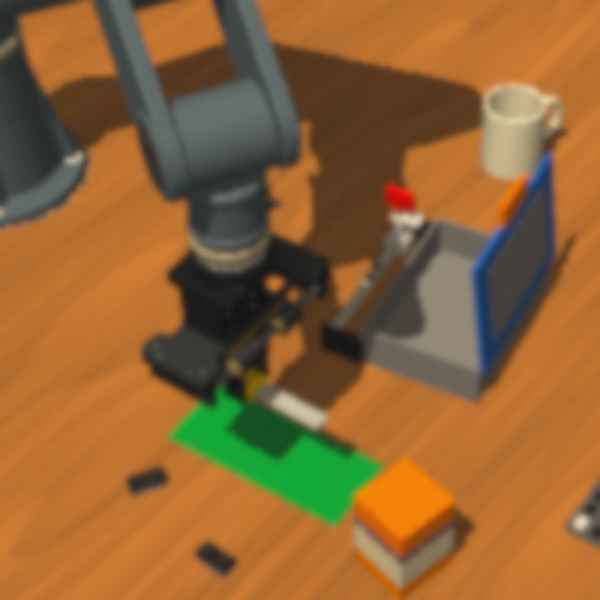

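carry_out:
  series:
    - [0.4, 1.5, 30, 0]
    - [0.4, 1.5, 55, 0]
    - [0.4, 1.5, 75, 0]
    - [0.4, 1.5, 86, 0]
    - [0.4, 1.5, 90, 0]
    - [0.4, 1.5, 90, 0]
    - [0.4, 1.5, 90, 0]

```text
time_s: 16.17
eef_pos: [0.5427, -0.1367, 0.0299]
ee_rot: [-0.028, 1.0, 0.002, 0.002]
ft_force: [0.0, 0.5, -0.8]
grip_width: 0.0254
```

Run:
```python
from h import *
st()
```

```text
t 16.1667 pos [ 0.5427 -0.1367  0.0299] q [-0.028   0.9996  0.0023  0.002 ] j [-0.45   0.76   1.741  0.01   0.64  -2.084] F [ 0.03  0.51 -0.78] M [ 0.12 -0.1   0.01] g 0.025393536365703986
```

carry_out:
  series:
    - [0, 0, 2.5, 0]
    - [0, 0, 3.5, 0]
    - [0, 0, 3.5, 0]
    - [0, 0, 3.5, 0]

```text
time_s: 16.5
eef_pos: [0.543, -0.1369, 0.027]
ee_rot: [-0.028, 1.0, 0.002, 0.002]
ft_force: [-0.4, 0.3, -0.6]
grip_width: 0.0253
```

carry_out:
  series:
    - [0, 0, 0, 0]
    - [0, 0, 0, 0]
    - [0, 0, 0, 0]
    - [0, 0, 0, 0]
    - [0, 0, -40, 0]
    - [0, 0, -80, 0]
    - [0, 0, -120, 0]
    - [0, 0, -160, 0]
    - [0, 0, -180, 0]
    - [0, 0, -180, 0]
  fingers: 50

```text
time_s: 17.33
eef_pos: [0.5451, -0.139, 0.2125]
ee_rot: [-0.028, 1.0, -0.001, 0.008]
ft_force: [0.6, 0.1, 0.1]
grip_width: 0.0501
```

Run:
```python
from h import *
st();rel([.62,-.2,.24])
```

```text
t 17.3333 pos [ 0.5451 -0.139   0.2125] q [-2.800e-02  9.996e-01 -6.000e-04  7.700e-03] j [-0.451  0.472  1.631  0.007  1.025 -2.082] F [0.57 0.09 0.06] M [ 0.12 -0.16 -0.02] g 0.05008023658281156
shift [-71.7 -65.2 -26.2] tool x yaw -3.0855 tool y yaw 1.6269 z [ 0.015 -0.001 -1.   ]
```

carry_out:
  series:
    - [-30, -30, -26, 0]
    - [-60, -60, -26, 0]
    - [-72, -65, -26, 0]
    - [-72, -65, -26, 0]
    - [-72, -65, -26, 0]
    - [-72, -65, -26, 0]

```text
time_s: 17.83
eef_pos: [0.6187, -0.1989, 0.2379]
ee_rot: [-0.028, 1.0, 0.001, 0.006]
ft_force: [-0.1, 0.6, -0.2]
grip_width: 0.0504
```

```bash
cat > keys.py <<'E'
from meas import *
import sys
st(); c=shot('wrist',sys.argv[1]); h=hsv(c); H,S,V=[h[:,:,i].astype(int) for i in range(3)]
m=(V<85); m[212:]=0; rect(c,m,.014,'key')
m=(H>20)&(H<36)&(S>120)&(V>80); m[210:]=0; rect(c,m,.021,'handle')
m=(H>50)&(H<80)&(S>120)&(V>40);rect(c,m,.003,'green')
E
python3 keys.py w15
```

```text
t 17.8333 pos [ 0.6187 -0.1989  0.2379] q [-2.800e-02  9.996e-01  6.000e-04  5.600e-03] j [-0.486  0.559  1.376  0.007  1.197 -2.115] F [-0.06  0.61 -0.15] M [ 0.1  -0.12 -0.02] g 0.0504192088042349
key c [574.5  38.3] size [120.5 103.4] longaxis deg -20.73 px [442. 141.]
key c [ 488.7 -235.9] size [36.3 17. ] longaxis deg 59.89 px [233.9  66.3]
key c [ 604.1 -262.4] size [33.1 17.8] longaxis deg 1.03 px [211.5 157. ]
handle c [ 514.2 -137.4] size [87.9 28.4] longaxis deg 3.5 px [311.3  91.4]
green c [ 562.2 -128.6] size [207.6  87.8] longaxis deg 4.84 px [311.5 123.9]
```

View pics/w15.png

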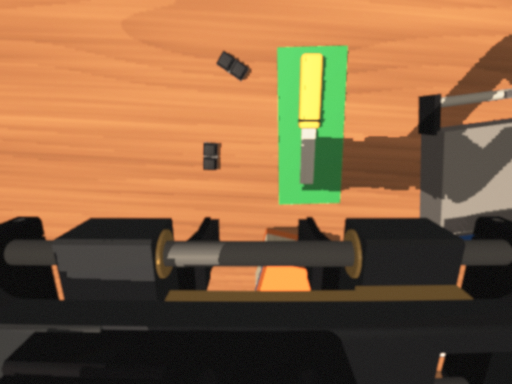

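Run:
```python
from h import *
st();rel([.604,-.262,.07])
```

```text
t 17.8833 pos [ 0.6185 -0.1987  0.2381] q [-2.820e-02  9.996e-01  5.000e-04  5.700e-03] j [-0.485  0.559  1.376  0.007  1.197 -2.115] F [-0.4  -0.18 -0.  ] M [ 0.09 -0.11 -0.03] g 0.04997216508172168
shift [ 20.  -62.5 167.8] tool x yaw -3.0853 tool y yaw 1.6271 z [ 0.011  0.001 -1.   ]
```

carry_out:
  series:
    - [20, -30, 30, 0.056]
    - [20, -55, 70, 0.056]
    - [20, -62.5, 110, 0.056]
    - [20, -62.5, 145, 0.056]
    - [20, -62.5, 168, 0.056]
    - [20, -62.5, 168, 0.056]
    - [20, -62.5, 168, 0.056]

```text
time_s: 18.47
eef_pos: [0.6022, -0.2604, 0.0682]
ee_rot: [-0.0, 1.0, 0.002, 0.003]
ft_force: [0.6, 0.1, 1.2]
grip_width: 0.0501
```

```bash
python3 keys.py w16; python3 -c "
from h import *
rel([.604,-.262,.02])"
```

```text
t 18.4667 pos [ 0.6022 -0.2604  0.0682] q [-4.0e-04  1.0e+00  2.2e-03  3.5e-03] j [-0.581  0.78   1.474  0.01   0.885 -2.159] F [0.65 0.09 1.23] M [ 0.06 -0.14 -0.06] g 0.05005567005581438
key c [ 484.1 -246.9] size [18.  16.9] longaxis deg -29.73 px [277.4  43.7]
key c [ 493.4 -230.7] size [18.3 17.4] longaxis deg -29.81 px [301.1  58.7]
key c [ 592.7 -265.1] size [18.4 18.3] longaxis deg -90.0 px [251.1 200.5]
key c [ 549.7 -134.7] size [36.   3.7] longaxis deg -87.81 px [429.2 144.4]
handle c [ 508.8 -142. ] size [77.2 32.1] longaxis deg 3.44 px [434.7  87.5]
handle c [ 554.4 -132.8] size [18.3  7.7] longaxis deg -86.94 px [437.3 151.3]
handle c [ 554.2 -151.4] size [11.4  6. ] longaxis deg 65.59 px [410.7 151.4]
green c [ 546.5 -130.9] size [177.6  89.3] longaxis deg 4.81 px [430.  110.7]
green c [658.9 -77.8] size [6.7 5. ] longaxis deg 89.1 px [463.4 268.9]
shift [ 0.5 -0.7 50.4] tool x yaw -3.1406 tool y yaw 1.5718 z [ 0.011  0.002 -1.   ]
```

View pics/w16.png

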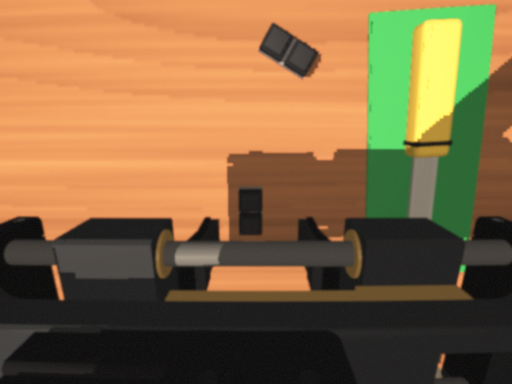

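carry_out:
  series:
    - [1, -3.5, 20, 0]
    - [2, -3.5, 38, 0]
    - [2, -3.5, 47, 0]
    - [2, -3.5, 51, 0]
    - [2, -3.5, 51, 0]
    - [2, -3.5, 51, 0]
    - [2, -3.5, 51, 0]
  newtons: 25

```text
time_s: 19.1
eef_pos: [0.6035, -0.2653, 0.021]
ee_rot: [-0.001, 1.0, 0.0, 0.007]
ft_force: [-0.7, 0.1, -0.1]
grip_width: 0.0502
```

carry_out:
  series:
    - [0, 0, 0, 0]
    - [0, 0, 0, 0]
    - [0, 0, 0, 0]
    - [0, 0, 0, 0]
    - [0, 0, 0, 0]
    - [0, 0, 0, 0]
    - [0, 0, 0, 0]
    - [0, 0, 0, 0]
  fingers: 0

```text
time_s: 19.77
eef_pos: [0.6035, -0.2653, 0.0209]
ee_rot: [-0.001, 1.0, 0.0, 0.007]
ft_force: [-0.2, 0.1, 1.0]
grip_width: 0.0185
```

carry_out:
  series:
    - [0, 0, -30, 0]
    - [0, 0, -60, 0]
    - [0, 0, -100, 0]
    - [0, 0, -130, 0]
    - [0, 0, -160, 0]
    - [0, 0, -160, 0]
    - [0, 0, -160, 0]

```text
time_s: 20.35
eef_pos: [0.6024, -0.266, 0.1833]
ee_rot: [-0.001, 1.0, -0.001, 0.009]
ft_force: [0.0, -0.4, -0.6]
grip_width: 0.0189
```

Run:
```python
from h import *
st();rel(cw(-.01,-.04,.18)); c=shot('wrist','w17')
```

```text
t 20.35 pos [ 0.6024 -0.266   0.1833] q [-6.0e-04  1.0e+00 -1.4e-03  8.8e-03] j [-0.588  0.628  1.409  0.008  1.088 -2.164] F [ 0.01 -0.44 -0.62] M [ 0.1  -0.1  -0.06] g 0.018867370856562905
shift [  3.1 356.8   2.3] tool x yaw -3.1403 tool y yaw 1.572 z [ 0.018 -0.003 -1.   ]
```

View pics/w17.png

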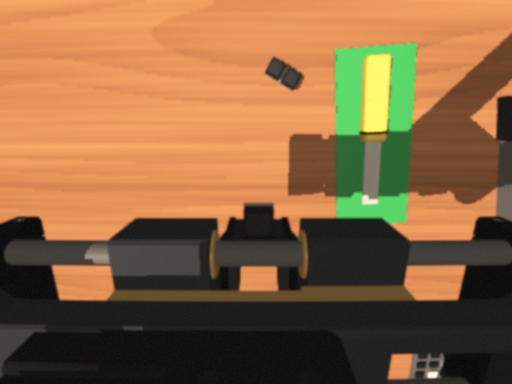

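carry_out:
  series:
    - [13, 40, 0, -0.1]
    - [13, 80, 0, -0.19]
    - [13, 120, 0, -0.19]
    - [13, 160, 0, -0.19]
    - [13, 200, 0, -0.19]
    - [13, 240, 0, -0.19]
    - [13, 280, 0, -0.19]
    - [13, 320, 0, -0.19]
    - [13, 355, 0, -0.19]
    - [13, 355, 0, -0.19]

```text
time_s: 21.23
eef_pos: [0.5851, 0.0963, 0.1785]
ee_rot: [-0.098, 0.995, 0.001, 0.004]
ft_force: [0.5, 0.1, 0.6]
grip_width: 0.0191
```

Run:
```python
from h import *
s=st();print(wc(s['eef_pos']));rel(cw(-.02,-.04,.032)); c=shot('wrist','w18')
c=shot('scene','s18'); cv2.imwrite('pics/s18z.png',cv2.resize(c['image'][80:280,120:320],None,fx=3,fy=3)[:,:,::-1])
```

```text
t 21.2333 pos [0.5851 0.0963 0.1785] q [-0.0984  0.9951  0.001   0.0043] j [-0.027  0.557  1.581  0.004  0.996 -1.797] F [0.46 0.09 0.58] M [ 0.09 -0.12 -0.01] g 0.01906326061498204
[-0.02251657 -0.03194414  0.17853416]
shift [ -1.2  -8.2 146.5] tool x yaw -2.9445 tool y yaw 1.7679 z [ 0.008  0.003 -1.   ]
```

View pics/s18z.png

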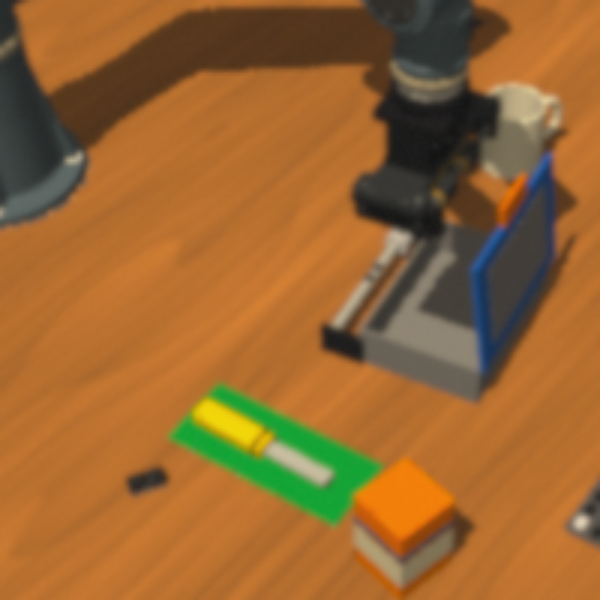

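carry_out:
  series:
    - [-1, -8, 40, 0]
    - [-1, -8, 75, 0]
    - [-1, -8, 105, 0]
    - [-1, -8, 130, 0]
    - [-1, -8, 143, 0]
    - [-1, -8, 149, 0]
    - [-1, -8, 149, 0]
    - [-1, -8, 149, 0]

```text
time_s: 22.0
eef_pos: [0.5907, 0.0831, 0.0303]
ee_rot: [-0.097, 0.995, -0.001, 0.005]
ft_force: [-0.8, 0.1, -0.4]
grip_width: 0.0188
```

carry_out:
  series:
    - [0, 0, 0, 0]
    - [0, 0, 0, 0]
    - [0, 0, 0, 0]
    - [0, 0, 0, 0]
    - [0, 0, -40, 0]
    - [0, 0, -80, 0]
    - [0, 0, -120, 0]
    - [0, 0, -150, 0]
    - [0, 0, -170, 0]
    - [0, 0, -170, 0]
  fingers: 45

```text
time_s: 22.83
eef_pos: [0.592, 0.0833, 0.2063]
ee_rot: [-0.097, 0.995, -0.002, 0.011]
ft_force: [0.4, 0.8, 0.8]
grip_width: 0.0446
```

Run:
```python
from h import *
s=st();print(wc(s['eef_pos']));rel([.49,-.235,.2]); 
c=shot('scene','s19'); cv2.imwrite('pics/s19z.png',cv2.resize(c['image'][80:280,120:320],None,fx=3,fy=3)[:,:,::-1])
```

```text
t 22.8333 pos [0.592  0.0833 0.2063] q [-0.0971  0.9952 -0.0016  0.0108] j [-0.047  0.522  1.553 -0.     1.045 -1.812] F [0.4 0.8 0.8] M [ 0.1  -0.14  0.04] g 0.04462383855139502
[-0.01821851 -0.04607118  0.20626128]
shift [ 161.7 -292.5    4.4] tool x yaw -2.9471 tool y yaw 1.7652 z [ 0.022 -0.001 -1.   ]
```

View pics/s19z.png

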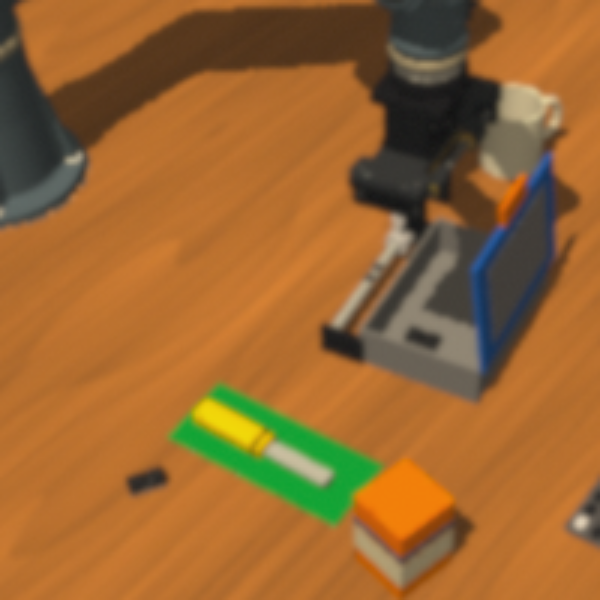

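carry_out:
  series:
    - [20, -36, 0, 0.12]
    - [40, -72, 0, 0.24]
    - [60, -108, 0, 0.36]
    - [80, -144, 0, 0.48]
    - [100, -180, 0, 0.6]
    - [120, -216, 0, 0.72]
    - [140, -250, 0, 0.84]
    - [155, -280, 0, 0.96]
    - [161, -292, 4, 1.08]
    - [161, -292, 4, 1.2]

```text
time_s: 23.72
eef_pos: [0.4873, -0.2375, 0.1963]
ee_rot: [0.487, 0.874, 0.004, 0.007]
ft_force: [-0.6, 0.7, 0.3]
grip_width: 0.0451
```

carry_out:
  series:
    - [0, 0, 0, 0.12]
    - [0, 0, 0, 0.24]
    - [0, 0, 0, 0.36]
    - [0, 0, 0, 0.48]
    - [0, 0, 0, 0.6]
    - [0, 0, 0, 0.72]
    - [0, 0, 0, 0.84]
    - [0, 0, 0, 0.96]
    - [0, 0, 0, 1.08]
    - [0, 0, 0, 1.09]

```text
time_s: 24.55
eef_pos: [0.4864, -0.2368, 0.1949]
ee_rot: [0.87, 0.494, 0.006, 0.002]
ft_force: [0.0, 0.2, -0.4]
grip_width: 0.0451
```

```bash
python3 keys.py w20; python3 -c "
from h import *
rel([.4885,-.2355,.07])"
```

```text
t 24.55 pos [ 0.4864 -0.2368  0.1949] q [0.8696 0.4938 0.0058 0.0024] j [-0.665  0.471  1.698  0.011  0.964 -0.133] F [ 0.02  0.23 -0.45] M [-0.03 -0.02  0.04] g 0.045116677942199104
key c [ 487.4 -238.1] size [35.  14.8] longaxis deg 59.11 px [257.9 180.4]
key c [ 745.4 -172.2] size [23.7  7. ] longaxis deg 78.97 px [431.1  10.6]
handle c [ 508.3 -140.3] size [79.5 27. ] longaxis deg 3.32 px [230.6  98.3]
handle c [ 553.8 -137.2] size [25.9  8.1] longaxis deg -88.19 px [262.5  74.4]
green c [ 561.5 -131. ] size [208.4  89.2] longaxis deg 4.94 px [268.   67.7]
shift [  1.2  -0.3 125.1] tool x yaw 1.0368 tool y yaw -0.5341 z [ 0.013  0.001 -1.   ]
```

View pics/w20.png

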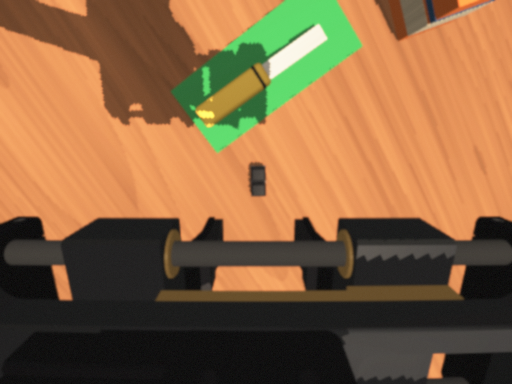

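carry_out:
  series:
    - [-0.5, 0, 40, 0]
    - [-0.5, 0, 80, 0]
    - [-0.5, 0, 115, 0]
    - [-0.5, 0, 145, 0]
    - [-0.5, 0, 163, 0]
    - [-0.5, 0, 173, 0]
    - [-0.5, 0, 175, 0]
    - [-0.5, 0, 175, 0]
    - [-0.5, 0, 175, 0]

```text
time_s: 25.35
eef_pos: [0.4891, -0.2375, 0.0209]
ee_rot: [0.868, 0.496, 0.006, 0.003]
ft_force: [0.8, 0.7, -0.7]
grip_width: 0.0449
```

```bash
python3 -c "
from h import *
st();rel([.4877,-.2372,.0205]);shot('wrist','w21')"
```

```text
t 25.35 pos [ 0.4891 -0.2375  0.0209] q [0.8684 0.4958 0.0062 0.0034] j [-0.662  0.764  1.791  0.016  0.576 -0.143] F [ 0.78  0.67 -0.72] M [-0.03 -0.04  0.  ] g 0.04491807783438505
shift [-0.5 -1.4  0.4] tool x yaw 1.0376 tool y yaw -0.5333 z [ 0.014  0.    -1.   ]
```

View pics/w21.png

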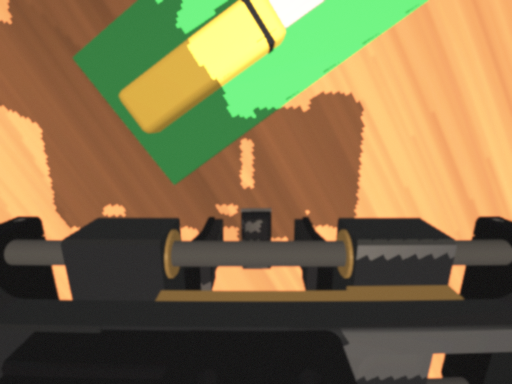

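carry_out:
  series:
    - [0, 0, 0, 0]
    - [0, 0, 0, 0]
    - [0, 0, 0, 0]
    - [0, 0, 0, 0]
    - [0, 0, 0, 0]
    - [0, 0, 0, 0]
    - [0, 0, 0, 0]
    - [0, 0, 0, 0]
  fingers: 0

```text
time_s: 26.07
eef_pos: [0.4894, -0.2377, 0.0216]
ee_rot: [0.868, 0.496, 0.006, 0.004]
ft_force: [0.2, 0.6, 4.3]
grip_width: 0.0186
```

carry_out:
  series:
    - [0, 0, -30, 0]
    - [0, 0, -70, 0]
    - [0, 0, -110, 0]
    - [0, 0, -140, 0]
    - [0, 0, -165, 0]
    - [0, 0, -165, 0]
    - [0, 0, -165, 0]

```text
time_s: 26.65
eef_pos: [0.4875, -0.238, 0.1879]
ee_rot: [0.868, 0.496, 0.007, 0.006]
ft_force: [0.2, 0.8, -0.6]
grip_width: 0.0188
```

```bash
python3 -c "
from h import *
st();rel(cw(-.02,.02,.19));shot('wrist','w22')"
```

```text
t 26.65 pos [ 0.4875 -0.238   0.1879] q [0.8684 0.4958 0.0071 0.0055] j [-0.665  0.481  1.705  0.011  0.94  -0.138] F [ 0.25  0.78 -0.63] M [-0.02 -0.02 -0.04] g 0.01879925271593979
shift [ 378.  -118.6   -1.5] tool x yaw 1.0376 tool y yaw -0.5333 z [ 0.018 -0.003 -1.   ]
```

View pics/w22.png

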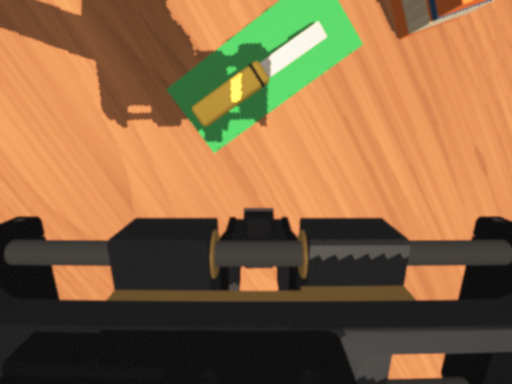

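carry_out:
  series:
    - [10, -3, 0, -0.12]
    - [20, -6, 0, -0.24]
    - [30, -9, 0, -0.36]
    - [40, -12, 0, -0.48]
    - [50, -15, 0, -0.6]
    - [70, -21, 0, -0.72]
    - [90, -28, 0, -0.84]
    - [110, -34, 0, -0.96]
    - [130, -40, 0, -1.08]
    - [150, -47, 0, -1.2]

```text
time_s: 27.53
eef_pos: [0.5213, -0.083, 0.1846]
ee_rot: [0.434, 0.901, 0.003, 0.004]
ft_force: [0.8, 0.1, -0.1]
grip_width: 0.0187
```

```bash
python3 -c "
from h import *
st();rel(cw(-.02,.02,.19))"
```

```text
t 27.5333 pos [ 0.5213 -0.083   0.1846] q [0.4343 0.9008 0.0029 0.0044] j [-0.373  0.471  1.739  0.006  0.922 -1.049] F [ 0.77  0.05 -0.06] M [ 0.03 -0.13  0.02] g 0.018689618299964825
shift [145.5 187.7  -4.5] tool x yaw 2.2431 tool y yaw 0.6723 z [ 0.01   0.001 -1.   ]
```

carry_out:
  series:
    - [14, 19, -4, -0.12]
    - [28, 38, -4, -0.24]
    - [42, 57, -4, -0.36]
    - [58, 75, -4, -0.48]
    - [74, 95, -4, -0.6]
    - [90, 115, -4, -0.72]
    - [106, 135, -4, -0.84]
    - [122, 157, -4, -0.96]
    - [138, 178, -4, -1.07]
    - [145, 187, -4, -1.09]

```text
time_s: 28.37
eef_pos: [0.5765, 0.1497, 0.187]
ee_rot: [-0.098, 0.995, 0.001, 0.003]
ft_force: [0.5, -0.3, -0.3]
grip_width: 0.0186
```

```bash
python3 -c "
from h import *
s=st();print(wc(s['eef_pos']));rel(cw(-.02,.02,.029));shot('wrist','w23')"
```

```text
t 28.3667 pos [0.5765 0.1497 0.187 ] q [-9.810e-02  9.952e-01  8.000e-04  3.500e-03] j [ 0.066  0.549  1.565  0.002  1.02  -1.703] F [ 0.54 -0.31 -0.31] M [ 0.14 -0.08  0.02] g 0.018560030055765286
[-0.02058113  0.02208407  0.1869703 ]
shift [  0.5  -2.2 158. ] tool x yaw -2.9451 tool y yaw 1.7673 z [ 0.007  0.002 -1.   ]
```

View pics/w23.png

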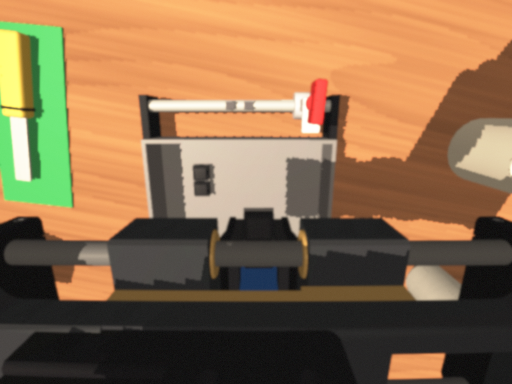

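carry_out:
  series:
    - [0.5, -2, 40, 0]
    - [0.5, -2, 80, 0]
    - [0.5, -2, 115, 0]
    - [0.5, -2, 140, 0]
    - [0.5, -2, 153, 0]
    - [0.5, -2, 158, 0]
    - [0.5, -2, 158, 0]
    - [0.5, -2, 158, 0]

```text
time_s: 29.08
eef_pos: [0.5787, 0.1483, 0.03]
ee_rot: [-0.097, 0.995, 0.001, 0.005]
ft_force: [0.8, 0.2, -0.3]
grip_width: 0.0185
```

carry_out:
  series:
    - [0, 0, 0, 0]
    - [0, 0, 0, 0]
    - [0, 0, 0, 0]
    - [0, 0, 0, 0]
    - [0, 0, -40, 0]
    - [0, 0, -80, 0]
    - [0, 0, -120, 0]
    - [0, 0, -160, 0]
    - [0, 0, -200, 0]
    - [0, 0, -200, 0]
  fingers: 45

```text
time_s: 29.92
eef_pos: [0.5818, 0.1484, 0.2393]
ee_rot: [-0.097, 0.995, 0.001, 0.014]
ft_force: [0.9, 0.1, -0.3]
grip_width: 0.0451
```

```bash
python3 cov.py 24; python3 -c "
from h import *
rel(cw(.12,.0,.28));shot('wrist','w24')"
```

```text
t 29.9167 pos [0.5818 0.1484 0.2393] q [-9.700e-02  9.952e-01  6.000e-04  1.360e-02] j [ 0.063  0.484  1.517  0.002  1.114 -1.703] F [ 0.91  0.09 -0.25] M [ 0.12 -0.18  0.02] g 0.04509863375230917
case [-0.01567573  0.01980513  0.23932706]
scene pts 231 zmax 0.19342355874427863 x range -0.0182893929588413 0.07668061279489094
  angle 1.4367184936233803 x at z.15 0.06458722722906021
top pts 34 zmax 0.19249318539405358 x range 0.05281814478718981 0.05802570651605943
  angle 1.5176914694347519 x at z.15 0.05751281577434415
shift [-140.3  -20.1  -45.2] tool x yaw -2.9475 tool y yaw 1.7649 z [ 0.015  0.003 -1.   ]
```

View pics/w24.png

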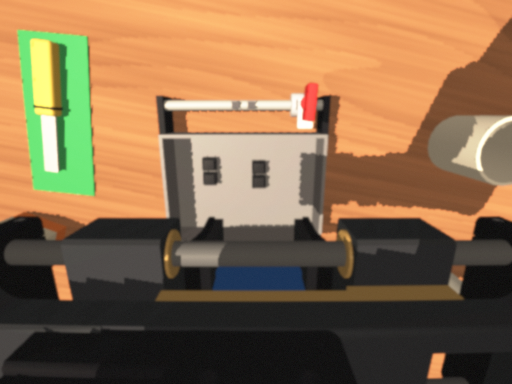

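View pics/scene24.png

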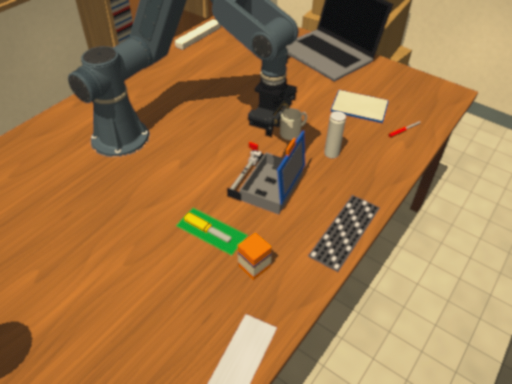

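View pics/top24.png

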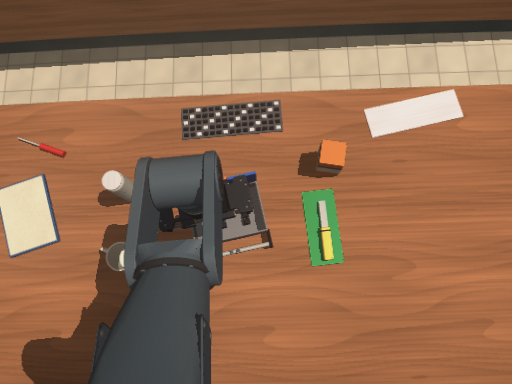

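carry_out:
  series:
    - [0, -5, -30, 0]
    - [0, -20, -45, 0]
    - [-35, -20, -47, 0]
    - [-70, -20, -47, 0]
    - [-105, -20, -47, 0]
    - [-134, -20, -47, 0]
    - [-134, -20, -47, 0]
    - [-134, -20, -47, 0]
  fingers: 0

```text
time_s: 30.73
eef_pos: [0.711, 0.1539, 0.2748]
ee_rot: [-0.097, 0.995, 0.001, 0.002]
ft_force: [-0.3, 0.4, 0.2]
grip_width: 0.003
```

```bash
python3 cov.py 25; python3 -c "
from h import *
rel(cw(.115,.0,.194))"
```

```text
t 30.7333 pos [0.711  0.1539 0.2748] q [-0.0968  0.9953  0.001   0.0021] j [ 0.059  0.643  1.106  0.002  1.389 -1.706] F [-0.33  0.42  0.18] M [ 0.11 -0.08  0.03] g 0.0029947008295896755
case [1.12178394e-01 1.95914874e-04 2.74848488e-01]
scene pts 214 zmax 0.33406673973267875 x range 0.05419548074755759 0.1138153502581622
  angle 1.5823604960945268 x at z.15 0.0636099143843741
top pts 60 zmax 0.19372490492400285 x range 0.05290638434640684 0.058465647672374076
  angle 1.6025584387471499 x at z.15 0.054114124319912776
shift [-3.8 -0.5 82.4] tool x yaw -2.9476 tool y yaw 1.7648 z [ 0.004  0.002 -1.   ]
```

View pics/s25z.png

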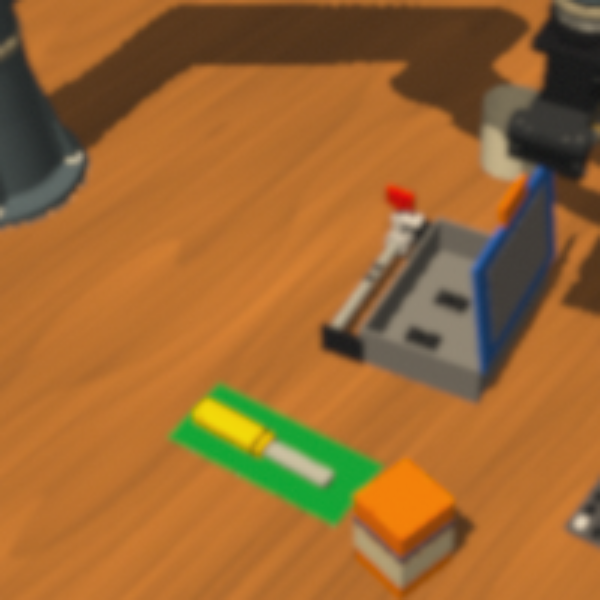

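Both keys are in the case and the cover is open. Next I lower behind the cover.

carry_out:
  series:
    - [-4, 0, 30, 0]
    - [-4, 0, 60, 0]
    - [-4, 0, 78, 0]
    - [-4, 0, 80, 0]
    - [-4, 0, 80, 0]
    - [-4, 0, 80, 0]

```text
time_s: 31.33
eef_pos: [0.714, 0.1548, 0.1978]
ee_rot: [-0.097, 0.995, 0.001, 0.003]
ft_force: [-0.4, 1.0, 0.3]
grip_width: 0.0002
```

```bash
python3 -c "
from h import *
s=st();print(wc(s['eef_pos']));rel(cw(.0703,.0,.197))"
```

```text
t 31.3333 pos [0.714  0.1548 0.1978] q [-9.690e-02  9.953e-01  9.000e-04  3.100e-03] j [ 0.06   0.714  1.18   0.002  1.242 -1.705] F [-0.39  1.    0.26] M [ 0.12 -0.14 -0.04] g 0.00019166422471478262
[0.11526854 0.00047314 0.19777736]
shift [45.  -0.5  0.5] tool x yaw -2.9476 tool y yaw 1.7648 z [ 0.006  0.002 -1.   ]
```

carry_out:
  series:
    - [20, 0, 0, 0]
    - [38, 0, 0, 0]
    - [45, 0, 0, 0]
    - [55, 0, 2, 0]
    - [64, 0, 4, 0]
    - [77, 0, 7.5, 0]
    - [89, 0, 12, 0]
    - [100, 0, 18, 0]
    - [111, 0, 25, 0]
    - [111, 0, 25, 0]

```text
time_s: 32.17
eef_pos: [0.6036, 0.1333, 0.1726]
ee_rot: [-0.097, 0.995, 0.001, 0.002]
ft_force: [-1.2, -0.5, -0.3]
grip_width: 0.0002
```

```bash
python3 cov.py 26
```

```text
t 32.1667 pos [0.6036 0.1333 0.1726] q [-9.680e-02  9.953e-01  9.000e-04  2.400e-03] j [ 0.036  0.596  1.517  0.002  1.024 -1.73 ] F [-1.19 -0.5  -0.3 ] M [ 0.13 -0.12  0.05] g 0.00021807907196252262
case [0.00281614 0.00075237 0.17263625]
scene pts 583 zmax 0.23343827443081266 x range -0.015395562723978334 0.07571747668584387
  angle 0.9591356715303382 x at z.15 0.0006548741805834646
top pts 88 zmax 0.2601962844629119 x range -0.017419840287692397 0.06360733081176656
  angle 1.024981053154923 x at z.15 0.0016333125121519437
```

View pics/s26z.png

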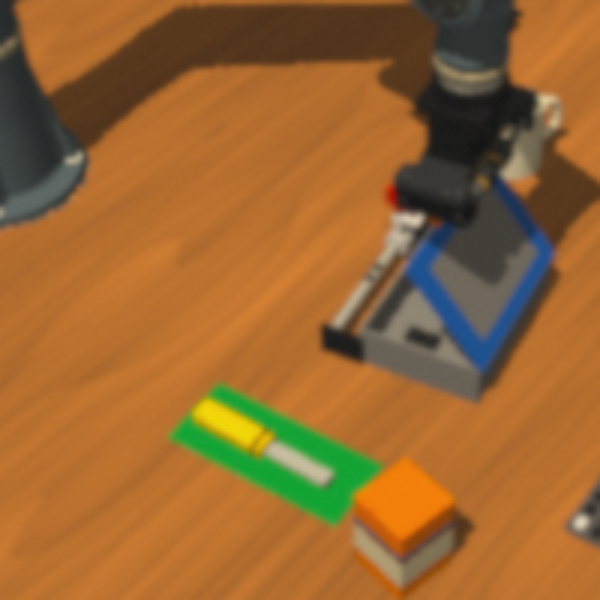

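carry_out:
  series:
    - [9, 0, 8, 0]
    - [18, 0, 17, 0]
    - [27, 0, 27, 0]
    - [34, 0, 38, 0]
    - [40, 0, 49.5, 0]
    - [45, 0, 62, 0]
    - [49, 0, 74, 0]
    - [51.5, 0, 86, 0]
    - [52, 0, 94, 0]
    - [52, 0, 94, 0]

```text
time_s: 33.1
eef_pos: [0.5568, 0.1237, 0.0782]
ee_rot: [-0.097, 0.995, 0.001, 0.004]
ft_force: [-0.5, -0.5, -0.2]
grip_width: 0.0004
```

```bash
python3 cov.py 27
```

```text
t 33.1 pos [0.5568 0.1237 0.0782] q [-9.680e-02  9.953e-01  9.000e-04  4.300e-03] j [ 0.022  0.684  1.702  0.004  0.747 -1.746] F [-0.53 -0.53 -0.2 ] M [ 0.11 -0.1   0.01] g 0.0003870719630156707
case [-0.04492973  0.00044386  0.07817558]
scene pts 630 zmax 0.14118062353864413 x range -0.09772923043700867 0.07149459684545813
top pts 279 zmax 0.37744188989139227 x range -0.06894901682032255 0.07055926427024288
```

View pics/s27z.png

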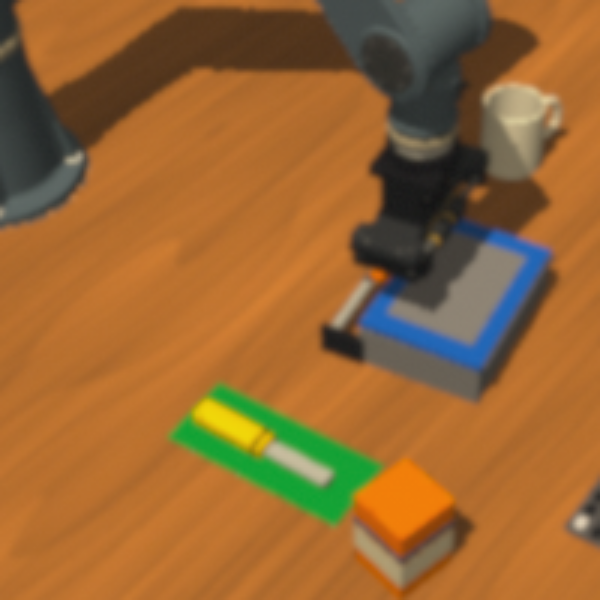

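Pressing down gently until there is contact force.

carry_out:
  series:
    - [0, 0, 3, 0]
    - [0, 0, 6, 0]
    - [0, 0, 8, 0]
    - [0, 0, 8, 0]
    - [0, 0, 8, 0]

```text
time_s: 33.62
eef_pos: [0.559, 0.1239, 0.0732]
ee_rot: [-0.097, 0.995, 0.001, 0.007]
ft_force: [-0.2, -0.8, 8.9]
grip_width: 0.0005
```

```bash
python3 -c "
from h import *
s=st()"
```

```text
t 33.6167 pos [0.559  0.1239 0.0732] q [-9.690e-02  9.953e-01  7.000e-04  7.100e-03] j [ 0.022  0.693  1.703  0.004  0.732 -1.746] F [-0.2  -0.77  8.85] M [ 0.14  0.08 -0.03] g 0.0004933301559628177
```

carry_out:
  series:
    - [0, 0, -35, 0]
    - [0, 0, -70, 0]
    - [0, 20, -110, 0]
    - [10, 50, -150, 0]
    - [10, 60, -160, 0]
    - [10, 60, -160, 0]
    - [10, 60, -160, 0]
  fingers: 40

```text
time_s: 34.2
eef_pos: [0.5358, 0.1812, 0.2346]
ee_rot: [-0.098, 0.995, 0.001, 0.009]
ft_force: [-0.4, -0.4, -0.5]
grip_width: 0.0369
```

```bash
cat > wing.py <<'E'
from meas import *
import sys
s=st();print('case tcp',wc(s['eef_pos'])); c=shot('wrist',sys.argv[1]); h=hsv(c); H,S,V=[h[:,:,i].astype(int) for i in range(3)]
m=((H<5)|(H>174))&(S>150)&(V>60); m[215:]=0
P=cloud(c); q=P[m]; q=q[q[:,2]>.092]; rc=cv2.minAreaRect((q[:,:2]*1000).astype(np.float32)); print('wing',rc,'case',wc([rc[0][0]/1e3,rc[0][1]/1e3,.099]))
m2=(H>105)&(H<125)&(S>130)&(V>40); q=P[m2]; print('blue z',np.nanpercentile(q[:,2],[2,50,98]))
rel([rc[0][0]/1e3,rc[0][1]/1e3,.089])
E
python3 wing.py w28
```

```text
t 34.2 pos [0.5358 0.1812 0.2346] q [-9.790e-02  9.952e-01  6.000e-04  9.100e-03] j [ 1.280e-01  4.470e-01  1.602e+00  1.000e-03  1.075e+00 -1.639e+00] F [-0.43 -0.35 -0.47] M [ 0.09 -0.09  0.04] g 0.03686963056145102
case tcp [-0.05442407  0.06089618  0.23461078]
wing ((484.11767578125, 183.0892791748047), (32.84417724609375, 9.27846622467041), 11.47617244720459) case [-0.10479653  0.07272743  0.099     ]
blue z [0.0504522  0.05622885 0.05827447]
shift [ 51.7  12.6 143.4] tool x yaw -2.9466 tool y yaw 1.7658 z [ 0.015  0.002 -1.   ]
```

View pics/w28.png

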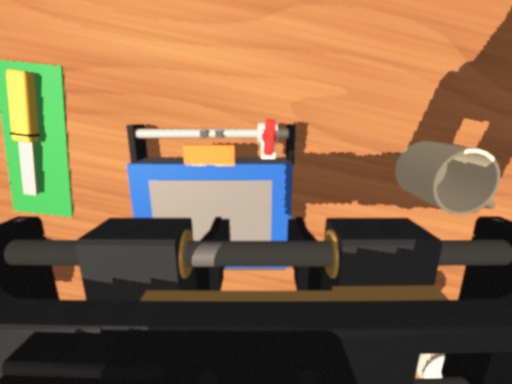

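carry_out:
  series:
    - [25, 6, 10, 0]
    - [50, 12, 30, 0]
    - [50, 12, 60, 0]
    - [50, 12, 90, 0]
    - [50, 12, 120, 0]
    - [50, 12, 137, 0]
    - [50, 12, 143, 0]
    - [50, 12, 143, 0]
    - [50, 12, 143, 0]

```text
time_s: 35.0
eef_pos: [0.4859, 0.1822, 0.0887]
ee_rot: [-0.097, 0.995, 0.0, 0.007]
ft_force: [1.3, -0.1, 0.2]
grip_width: 0.04
```

carry_out:
  series:
    - [0, 0, 0, 0]
    - [0, 0, 0, 0]
    - [0, 0, 0, 0]
    - [0, 0, 0, 0]
    - [0, 0, 0, 0]
    - [0, 0, 0, 0]
    - [0, 0, 0, 0]
  fingers: 0
  newtons: 20

```text
time_s: 35.58
eef_pos: [0.4862, 0.1824, 0.0893]
ee_rot: [-0.096, 0.995, 0.001, 0.007]
ft_force: [-0.3, -0.2, 4.2]
grip_width: 0.0104
```

```bash
python3 -c "
from h import *
s=st();print(wc(s['eef_pos']));rel(cw(-.104,-.001,s['eef_pos'][2]))"
```

```text
t 35.5833 pos [0.4862 0.1824 0.0893] q [-9.640e-02  9.953e-01  6.000e-04  7.100e-03] j [ 1.430e-01  6.210e-01  1.831e+00  1.000e-03  6.750e-01 -1.621e+00] F [-0.32 -0.22  4.24] M [ 0.08 -0.01 -0.23] g 0.010365920100874112
[-0.1029066   0.07166704  0.08925558]
shift [  1.  -72.7   0. ] tool x yaw -2.9485 tool y yaw 1.7639 z [ 0.014  0.002 -1.   ]
```

carry_out:
  series:
    - [0, -8, 0, 0.03]
    - [0, -18, 0, 0.07]
    - [0, -28, 0, 0.07]
    - [0, -38, 0, 0.07]
    - [0, -48, 0, 0.07]
    - [0, -58, 0, 0.07]
    - [0, -66, 0, 0.07]
    - [0, -70, 0, 0.07]
    - [0, -71, 0, 0.07]
    - [0, -71, 0, 0.07]

```text
time_s: 36.42
eef_pos: [0.4995, 0.1132, 0.0893]
ee_rot: [-0.06, 0.998, 0.002, 0.007]
ft_force: [-0.8, 4.8, 2.8]
grip_width: 0.0096
```

```bash
python3 -c "
from h import *
s=st();print(wc(s['eef_pos']));
c=shot('scene','s29'); cv2.imwrite('pics/s29z.png',cv2.resize(c['image'][80:280,120:320],None,fx=3,fy=3)[:,:,::-1])"
```

```text
t 36.4167 pos [0.4995 0.1132 0.0893] q [-0.0604  0.9981  0.0018  0.0068] j [ 0.002  0.615  1.849  0.007  0.664 -1.696] F [-0.85  4.76  2.81] M [ 1.08  0.1  -0.01] g 0.009605950516646219
[-0.10322267  0.00118165  0.0893141 ]
```

View pics/s29z.png

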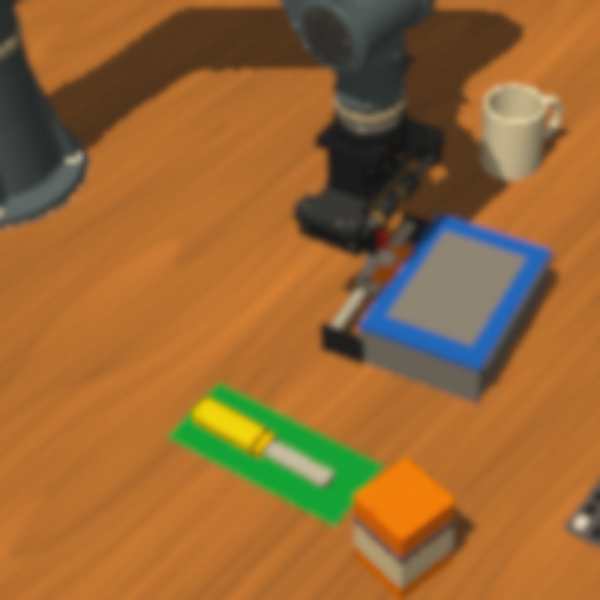

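carry_out:
  series:
    - [0, 0, 0, 0.1]
    - [0, 0, 0, 0.2]
    - [0, 0, 0, 0.3]
    - [0, 0, 0, 0.4]
    - [0, 0, 0, 0.5]
    - [0, 0, 0, 0.6]
    - [0, 0, 0, 0.7]
    - [0, 0, 0, 0.8]
    - [0, 0, 0, 0.8]

```text
time_s: 37.22
eef_pos: [0.4992, 0.1125, 0.0893]
ee_rot: [0.333, 0.943, 0.004, 0.006]
ft_force: [-0.7, -1.1, 3.2]
grip_width: 0.0097
```

```bash
python3 -c "
from h import *
s=st();print(wc(s['eef_pos']));rel([.4993,.1130,.0893])"
```

```text
t 37.2167 pos [0.4992 0.1125 0.0893] q [0.333  0.9429 0.0036 0.0055] j [ 1.00e-03  6.15e-01  1.85e+00  5.00e-03  6.64e-01 -8.94e-01] F [-0.71 -1.13  3.23] M [-0.49  0.15 -0.  ] g 0.0097423836790612
[-0.10363827  0.0005766   0.08930445]
shift [0.2 0.4 0. ] tool x yaw 2.4625 tool y yaw 0.8918 z [ 0.013  0.003 -1.   ]
```

carry_out:
  series:
    - [0, 0, 0, 0.1]
    - [0, 0, 0, 0.2]
    - [0, 0, 0, 0.3]
    - [0, 0, 0, 0.4]
    - [0, 0, 0, 0.5]
    - [0, 0, 0, 0.6]
    - [0, 0, 0, 0.68]
    - [0, 0, 0, 0.72]
    - [0, 0, 0, 0.72]
    - [0, 0, 0, 0.72]

```text
time_s: 38.05
eef_pos: [0.4985, 0.1121, 0.0893]
ee_rot: [0.642, 0.767, 0.004, 0.004]
ft_force: [-1.6, -1.1, 5.0]
grip_width: 0.01
```

```bash
python3 -c "
from h import *
s=st();print(wc(s['eef_pos']));rel([.4993,.1130,.0893])"
```

```text
t 38.05 pos [0.4985 0.1121 0.0893] q [0.6422 0.7665 0.0044 0.0035] j [ 1.00e-03  6.15e-01  1.85e+00  3.00e-03  6.66e-01 -1.78e-01] F [-1.6  -1.12  5.04] M [-0.42  0.43  0.31] g 0.010012428721800803
[-0.10444278  0.00033553  0.08926659]
shift [ 0.7  1.  -0. ] tool x yaw 1.7469 tool y yaw 0.1761 z [ 0.011  0.002 -1.   ]
```

carry_out:
  series:
    - [0, 0, 0, 0]
    - [0, 0, 0, 0]
    - [0, 0, 0, 0]
    - [0, 0, 0, 0]
    - [0, 0, -40, 0]
    - [0, 0, -80, 0]
    - [-10, 0, -120, 0]
    - [-20, -10, -150, 0]
    - [-20, -10, -165, 0]
    - [-20, -10, -165, 0]
  fingers: 40

```text
time_s: 38.88
eef_pos: [0.4927, 0.09, 0.2581]
ee_rot: [0.642, 0.766, 0.007, 0.007]
ft_force: [0.8, 0.2, 0.0]
grip_width: 0.0399
```

```bash
python3 wing.py w30; python3 -c "
from h import *
c=shot('scene','s30'); cv2.imwrite('pics/s30z.png',cv2.resize(c['image'][80:280,120:320],None,fx=3,fy=3)[:,:,::-1])"
```

```text
t 38.8833 pos [0.4927 0.09   0.2581] q [0.6424 0.7663 0.0074 0.0072] j [-0.045  0.329  1.73   0.003  1.063 -0.222] F [0.82 0.24 0.03] M [ 0.   -0.08 -0.08] g 0.03986422662221113
case tcp [-0.11438634 -0.02026867  0.25807267]
wing ((498.6765441894531, 114.76093292236328), (9.085378646850586, 34.405235290527344), 10.153580665588379) case [-0.10372569  0.00287346  0.099     ]
blue z [0.0544175  0.05619658 0.24576582]
shift [ 23.    8.6 167. ] tool x yaw 1.7465 tool y yaw 0.1758 z [ 0.016  0.002 -1.   ]
```

View pics/w30.png

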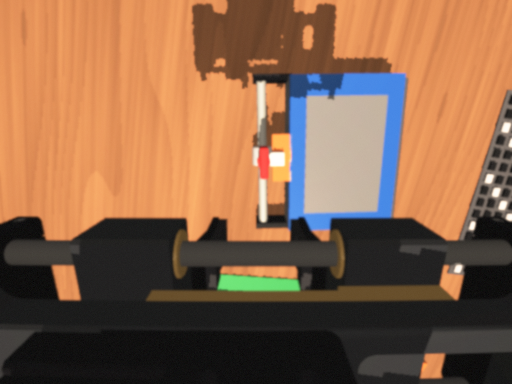

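View pics/s30z.png

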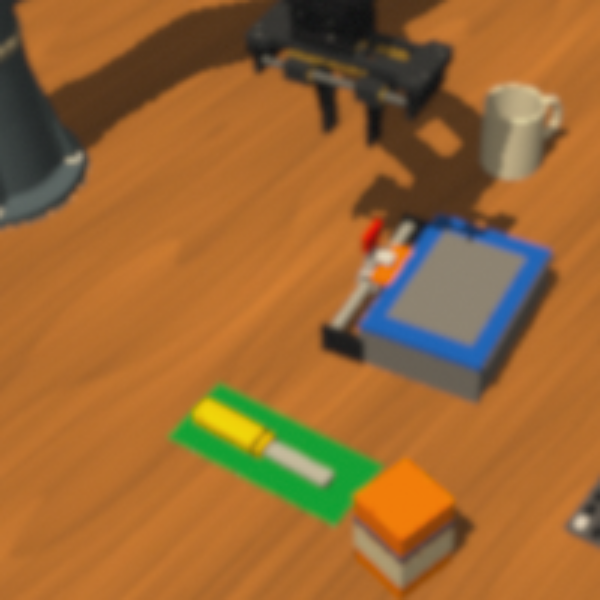

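carry_out:
  series:
    - [-40, 0, -10, 0]
    - [-80, 0, -20, 0]
    - [-120, 0, -20, 0]
    - [-160, 0, -20, 0]
    - [-200, 0, -20, 0]
    - [-240, 0, -20, 0]
    - [-280, 0, -20, 0]
    - [-320, 0, -20, 0]
    - [-360, 0, -20, 0]
    - [-400, 0, -20, 0]

```text
time_s: 39.82
eef_pos: [0.5597, -0.3047, 0.271]
ee_rot: [0.642, 0.767, 0.005, 0.002]
ft_force: [-0.4, -0.2, 0.2]
grip_width: 0.0398
```

```bash
python3 -c "
from meas import *
st();shot('scene','s31');c=shot('top','t31');h=hsv(c); H,S,V=[h[:,:,i].astype(int) for i in range(3)]
m=(V<45); m[:130]=0; rect(c,m,.014,'black')
rect(c,((H<4)|(H>175))&(S>150)&(V>80),.099,'red')"
```

```text
t 39.8167 pos [ 0.5597 -0.3047  0.271 ] q [0.6422 0.7665 0.005  0.0015] j [-0.678  0.511  1.369  0.01   1.259 -0.857] F [-0.43 -0.15  0.24] M [ 0.03 -0.11  0.02] g 0.03979711614159483
black c [ 489.3 -469.1] size [725.6 235.3] longaxis deg -13.84 px [440.4 247.2]
black c [262.5  37.7] size [360.6  55.7] longaxis deg -45.98 px [261.4 340.2]
black c [ 593.7 -632.5] size [174.4  71.9] longaxis deg 21.37 px [501.  208.5]
black c [ 593. -573.] size [52.7 52.6] longaxis deg 58.01 px [480.8 209.2]
black c [ 718.6 -395.1] size [40.6 24.7] longaxis deg 12.0 px [413.9 167.1]
black c [ 443.6 -616.1] size [50.8 10.7] longaxis deg 35.17 px [504.5 262.9]
red c [781.1 602.3] size [78.6 14.3] longaxis deg 68.57 px [ 52.8 150.5]
red c [494.3 111.6] size [35.9 11.9] longaxis deg -80.45 px [232.8 250.7]
```

View pics/t31.png

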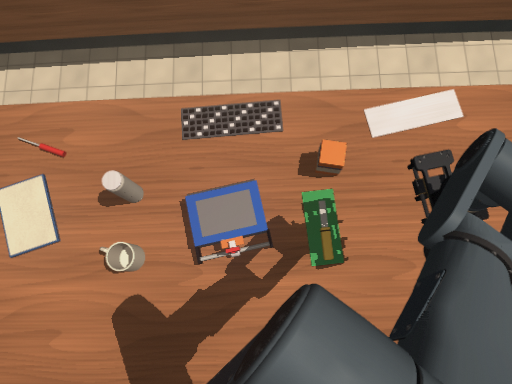

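View pics/s31.png

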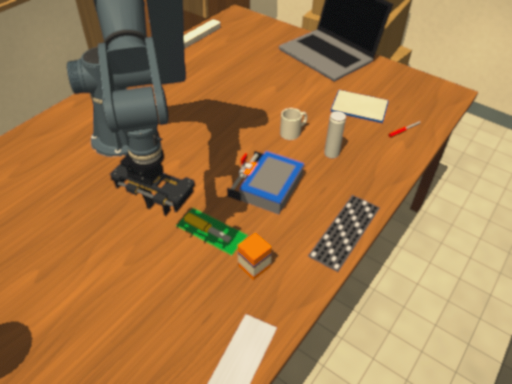

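The final views show the case shut with the collar home at (232,245), the spudger on its mat at (323,235), and the mug, can and carton where they started. No loose blocks are left on the desk.

```bash
python3 -c "
from h import *
print(sign_off())"
```

```text
the job is handed in; nothing more can be done
None
```

The job is done and handed in at about 40 s of the 210 s allowed. `sign_off` gave no verdict.

**What I did:**
1. I loosened the set screw by 1.5 rad and slid the collar to the far end of its rod.
2. I lifted the cover by its tongue with the spudger blade and pushed it against its open stop (6 N), then put the spudger back on its mat.
3. I placed both blocks in the case; only two were on the desk.
4. I shut the cover, pressing with 8.9 N, and pushed the collar home to its stop (4.8 N).
5. I turned the screw back until it stopped (0.3 N m).

**Last checks:**
- **Blocks:** both were seen lying inside before the cover was shut, and none are left on the desk.
- **Cover:** its top is at 56 mm, as it should be when shut.
- **Collar and screw:** the wing is within 0.5 mm of where it started. Its measured angle differs by about 1.6°, which I put down to image noise because the screw was turned to its stop.
- **Other objects:** the spudger lies on its mat, and the mug, carton and can look undisturbed. The gripper is clear of everything.
- **Disagreements:** the scene and top cameras differed by up to 9 mm on the mat and the case, so I relied on the wrist camera. The top camera also put the wing about 5 mm off the wrist reading at the end, with the wing lying partly in the arm's shadow.

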